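# Screw down the battery cover of the kitchen scale

## Robot

A 6-joint arm with a two-finger parallel gripper is mounted at the origin on the work surface. World frame = base frame: x ahead of the robot, y to its left, z up, the work surface at z = 0. Lengths are in m, angles in degrees, forces in N, time in s.
With the tool pointing down it reaches from about 0.375 to 0.975 m from the base axis. Payload 3.8 kg.
Tool frame: the origin (TCP) lies on the mounting face of the last link; the fingertips stand 173 mm ahead of it and the grasp point (between the pads) lies robot.pinch_z ahead of it (robot.pinch_z is the distance from the TCP to the grasp point, in m); z points along the fingers, y is the direction in which the jaws open and shut (so a half turn about z gives the same grasp; the last joint's range is limited). The gripper opens to 85 mm and grips with 20 to 120 N. Pads are 22 mm wide; open, the fingers measure 114 mm over their backs; the gripper's body (76 mm by 85 mm) begins 54 mm behind the grasp point. The pads swing forward as they close: fully open they stand 13 mm farther back than shut.
Start: joints at [-77.745, 15.12, 91.902, -0, 72.978, -2.114], TCP at [0.168, -0.654, 0.405] pointing down, gripper open.
Joint ranges: [-150.88, 150.88], [-54.13, 125.18], [17.81, 147.31], [-75.09, 255.09], [0, 152.58], [-146.25, 146.25]. Speed limits (degrees/s): [147.25, 147.25, 180, 180, 180, 180].

## Interface

Orientations are given as a 3x3 rotation matrix whose columns are the frame's x, y, z axes.
In Python, from plant import telemetry, read_camera, job_done, look_for, robot gives the robot as it stands.
- The arm moves only by the tool servo_tool, never from a script. Its argument "increments" is a list of rows, each an object of numbers: "jaw": the closure, from 0 (fully open) to 1 (shut); "dx", "dy", "dz": the shift along the tool's x, y, z in cm; "rx", "ry", "rz": the turn, a rotation vector about the tool's x, y, z in rad. A call has 1 to 5 rows; each row shifts and turns the pose as measured when the row begins, along the tool's axes as they then stand; what a row does not reach is not made up. A row lasts 1/8 s, in which the tool goes at most 62.5 mm and 10.7 degrees, less where a joint would pass 70% of its speed; a pose out of reach is approached as far as the arm can. A call is refused whole if a number of a shift passes 6.25 or a number of a turn 0.188, either way. A call with a gripper value outside its range is refused whole. The fingers move at their own pace and stop on an object; "grip_force" is the grip in N (left out, the last holds). Time passes only in rows, so rows that do not move let the fingers close. It gives the time, the measured TCP pose, the force and the opening at its end, in the units of the state.
- telemetry.get_obs(): the state, without advancing time (a new reading comes with each control period).
- read_camera(name): name is "scene" or "top" or "wrist"; returns a dict with "pixels" (420x560x3 uint8, red, green, blue), "mtx" (3x3 intrinsics, pixels), "R" (3x3) and "t" (3): a world point X has camera coordinates R X + t; the wrist camera has in their place "hand_eye" (4x4, takes a point from camera to tool coordinates, whose origin is the TCP and whose axes are the flange's). Camera axes: x right, y down, z forward; pixel columns grow to the right and rows downward; lengths in m; the calibration is good to about 2 mm. A picture is of the moment at which its call begins: read the wrist's pose just before it. There is no depth.
- job_done(): hands the job in, once; it reports no verdict.
Trained networks look in a picture, given as the dict that the camera call returned (one of the last four; its "shot" number tells which), for a name from the list of things; names that differ only in an ending like _2 or _b are one class to them, and where a whole thing is asked for, a point or a joint stands for the part that bears it (a point fixed in the world has none). Each returns a list of dicts, best first, with "p" (0 to 1); they miss things now and then, are a little off and sometimes report something else, mostly with a low value. They report only what shows in the picture. A call takes as long as a camera call. They do not tell look-alikes from the thing itself.
- look_for(picture, label): "bbox" ([left, top, right, bottom] in pixels, round what is visible of it).
The state is a dict: "time_s": time; "q": joint angles; "qd": joint speeds; "joint_torque": joint torques, N m; "eef_pos": TCP position; "tool_rot": TCP orientation; "wrist_force": force on the tool from outside, world axes, zero at the start; "torque": the same for the moment, N m; "gripper_width": finger opening in m.
Only numpy, scipy, OpenCV 4.12 (cv2) and the standard library are available. Lean on these libraries where they do the work, as an engineer would, in place of code of your own. Each camera call takes 0.05 s, during which the arm holds its last target. There are 200 camera calls.

## Task

Take the screwdriver from its wooden stand and tighten the screw in the battery cover of the face-down kitchen scale: seat the bit in the slot, keep a light push on it the whole time the screw turns (never leaning hard on it or forcing it past its stop), and turn clockwise until the screw is fully home. Then stand the screwdriver back upright in its stand, all the way down, and let go; touch the scale only with the screwdriver and leave everything else where it is.

Things in the scene. Friction and masses are not known exactly. Their poses are not given: they have to be found in the camera images.
- scale: white kitchen scale lying face down, fixed to the bench, 160 x 200 mm (its x, y), 30 mm high, four rubber feet 4 mm high near its corners pointing up; origin at the centre of its underside, z up. In its upper face a grey battery cover 55 x 95 mm sits loosely in a pocket; in the cover is one slotted steel screw, upright.
- mark (a point): nominal middle of the screw slot's open top, a point of the scale (52 mm from its origin along +y, 40 mm up), scale's axes. The cover is loose and NOT measured: the screw's axis may lie up to 2 mm off in x and up to 4.5 mm off in y. The slot's rim is 0 to 9 mm above this point while joint screw is 0, and 2.31 mm lower per rad of it. All this must be felt (or seen).
- screw (a joint): angle of the screw, growing clockwise from above; starts between 0 and 0.2 rad, home at its stop at 1.3 rad. Head flat, 25 mm across; slot through its middle 17 mm long, closed at both ends, 4.5 mm wide, 4.5 mm deep, flat floor. At 0 the slot runs along the scale's x axis, and turns with the screw. Sinks 2.31 mm per rad; takes 0.07 N m to turn, pushing alone does not turn it; stays where left.
- bush (a joint): how far the screw is pushed down on its stiff spring washer, m: the whole screw gives way 1 mm for each 16 N, up to 1.6 mm, and comes back up when let go; beyond that it is rigid
- driver: the screwdriver, mass about 120 g, origin at the middle of its blade's tip, z up along it: flat blade 12 mm wide (along x), 2.5 mm thick (along y), 14 mm long, on a round shaft 8 mm thick, then the handle
- handle (a point): middle of the screwdriver's handle, same axes as driver: square, black, 26 x 26 mm, 75 mm high, sides along x and y; a round cap 3 mm high on top. The handle's flat underside is 37.5 mm below this point, the blade's tip 97.5 mm below. It stands upright, bit down.
- stand: wooden block 70 x 70 mm, 62 mm high, fixed to the bench; origin at the centre of its underside. A plain round hole 19 mm across goes down through its middle; the screwdriver hangs in it with the underside of its handle flat on the block's top, its tip 2 mm above the bench.
- lunch_tin: black lunch tin 114 x 174 mm, 71 mm high, a bystander; origin under its middle
- dip_pot: small aluminium pot, 68 mm across, 42 mm high, a bystander; origin under its middle
- bowl: collapsed silicone bowl, 126 mm across, 28 mm high, a bystander; origin under its middle
- snap_cup: plastic cup with snap lid, 80 mm across, 91 mm high, a bystander; origin under its middle
- salt_jar: glass jar, 60 mm across, 100 mm high, a bystander; origin under its middle
- mug: white mug, 82 mm across, 95 mm high, a bystander; origin under its middle
- battery_pack: card with four small batteries, 60 x 90 mm, 22 mm high, a bystander; origin under its middle
Things that resemble listed ones, but are neither listed nor needed, are in the scene too. Several things have the shape of the stand; the one meant has the colours described above.

How it is judged (in metres and radians):
On the way, in this order (a step that is already met when the one before it is completed fails the run):
1. the screwdriver is lifted clear of its stand (height (world z) of driver above 0.066 m), for 0.1 s.
2. the screw is home, with the screwdriver still pushed into it (value of joint screw above 1.2 rad and value of joint bush above 0.000125 m and contact force between driver and scale above 1 N), for 0.1 s.
At the end, for the whole second after the job is handed in: The screw stands within 0.1 rad of its stop (above 1.2 rad) and the screwdriver, let go and at rest, stands bit down in the stand's hole: upright within 0.1 rad, its handle within 4 mm of the block's top and its tip within 7 mm of the block's axis (value of joint screw above 1.2 rad and horizontal distance between driver and stand below 0.007 m and height (world z) of driver below 0.006 m and angle between driver's own z axis and vertical below 0.1 rad and linear speed of driver below 0.02 m/s); the robot touches nothing.
It fails at once if the screw turns while hardly any push (less than about 2 N) is on it (velocity of joint screw above 0.1 rad/s and value of joint bush below 0.000125 m).
It fails at once if the screw is leaned on: pushed down with more than about 20 N (value of joint bush above 0.00125 m).
It fails at once if the screwdriver is forced: more than 50 N between it and the scale (contact force between driver and scale above 50 N).
It fails at once if the robot's arm or fingers touch the scale (contact force between any of the arm, the fingers and scale above 1 N).
It fails at once if a bystander is pushed more than 20 mm (distance of any of lunch_tin, dip_pot, bowl, snap_cup, salt_jar, mug, battery_pack from where it was at the start of the episode above 0.02 m).
It also fails if it takes over 72 s, if anything falls off the work surface, if the arm or the gripper's body presses on something with over 40 N, if the wrist force passes 120 N, or if a joint passes its speed limit or range.

## Working session

There is one attempt and no reset: what is moved stays moved. The work goes in short steps, Python scripts to look and compute and a tool call to move; the robot and the scene stay as the last step left them, time stands still between calls to the robot, and variables do not carry over. Pictures are saved under pics/ and viewed, about 8 in all and at most 12, crops included, and the job is handed in when it is done.

Besides the shell and the picture viewer there is one more tool, called after "Call:" in YAML: its name, and indented under it one key for each argument. servo_tool: Moves the arm, as the interface text tells. Its arguments: {"type":"object","properties":{"increments":{"type":"array"},"grip_force":{"type":"number"}},"required":["increments"]}

```bash
mkdir -p pics; ls; cat > h.py <<'E'
import numpy as np, cv2
from plant import telemetry, read_camera, job_done, look_for, robot
def save(p,name,crop=None,scale=1):
    im=p['pixels'][:,:,::-1]
    if crop: im=im[crop[1]:crop[3],crop[0]:crop[2]]
    if scale!=1: im=cv2.resize(im,None,fx=scale,fy=scale,interpolation=cv2.INTER_CUBIC)
    cv2.imwrite('pics/'+name,im)
def cam(p,o=None):
    if 'hand_eye' in p:
        H=np.array(p['hand_eye']); R=np.array(o['tool_rot'])
        Rcw=R@H[:3,:3]; c=R@H[:3,3]+np.array(o['eef_pos'])
        return Rcw,c
    R=np.array(p['R']);return R.T,-R.T@np.array(p['t'])
def ray(p,uv,z,o=None):
    Rcw,c=cam(p,o); d=Rcw@np.linalg.solve(np.array(p['mtx']),[uv[0],uv[1],1.])
    return c+d*(z-c[2])/d[2]
def proj(p,X,o=None):
    Rcw,c=cam(p,o); x=np.array(p['mtx'])@(Rcw.T@(np.array(X)-c)); return x[:2]/x[2]
E
python3 - <<'E'
from h import *
print(telemetry.get_obs(), robot.pinch_z)
a=read_camera('top');b=read_camera('scene')
save(a,'top.png');save(b,'scene.png')
for n,p in(('top',a),('scene',b)):
    print(n,cam(p)[1])
    for l in('scale','driver','stand','handle','mark','screw','lunch_tin','dip_pot','bowl','snap_cup','salt_jar','mug','battery_pack'):
        print(l,[(np.round(r['bbox']).tolist(),round(r['p'],2)) for r in look_for(p,l)][:4])
E
```

```text
pics
{'time_s': 0.0, 'q': array([-7.77427141e+01,  1.51701938e+01,  9.19829359e+01, -3.63549975e-04,
        7.29764626e+01, -2.11520446e+00]), 'qd': array([0.14676371, 0.12509247, 0.01485286, 0.05087317, 0.02542768,
       0.07250649]), 'joint_torque': array([ 2.28880701e-03, -5.15109229e+01, -3.67315578e+01,  3.37048441e-04,
        1.30540301e-02, -9.58843032e-07]), 'eef_pos': array([ 0.16746363, -0.65353717,  0.40333355]), 'tool_rot': array([[ 9.68702010e-01,  2.48226066e-01, -4.86115395e-04],
       [ 2.48226530e-01, -9.68699494e-01,  2.20896163e-03],
       [ 7.74221189e-05, -2.26049231e-03, -9.99997442e-01]]), 'wrist_force': array([ 0.60824009,  0.47089119, -0.31863774]), 'torque': array([-0.05535784, -0.04324433,  0.05348289]), 'gripper_width': 0.08557266676191565} 0.1547
top [0.44864962 0.01561201 1.23539301]
scale [([334.0, 197.0, 412.0, 259.0], 0.91)]
driver []
stand [([267.0, 204.0, 294.0, 233.0], 0.67), ([217.0, 206.0, 248.0, 234.0], 0.61)]
handle [([223.0, 210.0, 234.0, 224.0], 0.58)]
mark [([333.0, 198.0, 411.0, 259.0], 0.76)]
screw [([353.0, 221.0, 361.0, 235.0], 0.38
[... 575 characters left out ...]
0], 0.79), ([324.0, 219.0, 355.0, 249.0], 0.56)]
handle [([335.0, 201.0, 348.0, 228.0], 0.62), ([323.0, 217.0, 359.0, 252.0], 0.3)]
mark [([179.0, 176.0, 257.0, 226.0], 0.79)]
screw [([231.0, 192.0, 243.0, 197.0], 0.52)]
lunch_tin [([198.0, 224.0, 276.0, 283.0], 0.71), ([171.0, 152.0, 198.0, 171.0], 0.4)]
dip_pot [([308.0, 246.0, 330.0, 269.0], 0.95)]
bowl [([350.0, 200.0, 378.0, 230.0], 0.88), ([320.0, 220.0, 357.0, 255.0], 0.4), ([181.0, 173.0, 259.0, 223.0], 0.16)]
snap_cup [([152.0, 199.0, 180.0, 230.0], 0.7)]
salt_jar [([323.0, 251.0, 349.0, 293.0], 0.79), ([348.0, 202.0, 378.0, 230.0], 0.72)]
mug [([447.0, 229.0, 496.0, 278.0], 0.94)]
battery_pack [([170.0, 152.0, 196.0, 168.0], 0.51)]
```

```bash
python3 - <<'E'
import cv2,numpy as np
a=cv2.imread('pics/top.png')[120:300,80:490]; b=cv2.imread('pics/scene.png')[140:300,140:510]
a=cv2.resize(a,None,fx=1.6,fy=1.6,interpolation=2); b=cv2.resize(b,(a.shape[1],int(160*a.shape[1]/370)),interpolation=2)
cv2.imwrite('pics/both.png',np.vstack([a,b]))
E
```

```text
(no output)
```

View pics/both.png

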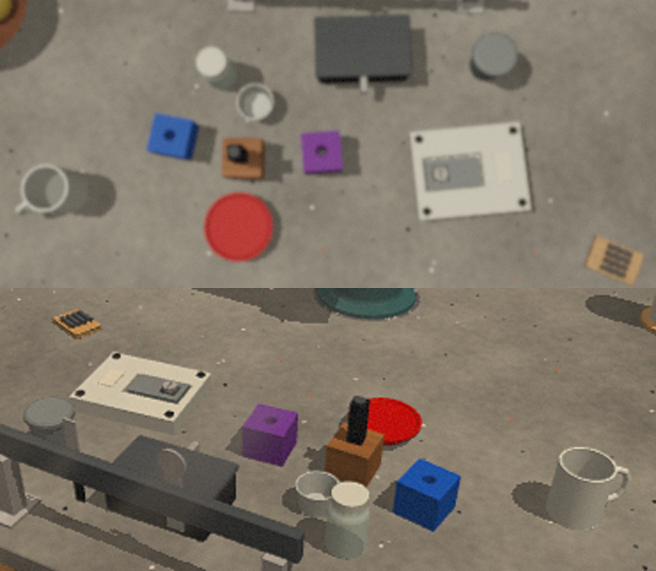

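Picture 1 shows the three blocks at top pixels (188,205) blue, (231,218) brown and (282,215) purple. Only the brown, wood-coloured block holds the screwdriver, so it is the stand. The scale is at (374,227), with its screw near (356,228).

```bash
python3 - <<'E'
from h import *
a=read_camera('top');b=read_camera('scene')
o=telemetry.get_obs()
print(a['mtx'],cam(a)[0].round(3))
for n,uv,z in [('blocktop',(231.5,218),.062),('handletop',(227.5,216.5),.14),('screw',(355.5,228.5),.04),('sc c',(374,227),.034),('lunch',(306,150),.071),('snap',(389,155),.091),('salt',(213,160),.1),('dip',(239,184),.042),('bowl',(229,262),.028),('blue',(188,205),.062),('purple',(281,215),.062),('mug',(108,238),.095),('rail1',(230,121),0),('batt',(462,283),.02)]:
    print(n,ray(a,uv,z).round(3))
# feet, in full-res, dark blobs
for uv in [(341.5,206.5),(401,201),(408.5,247.5),(346.5,252)]: print('foot',ray(a,uv,.034).round(4))
for n,uv,z in [('handle top scene',(342,202),.14),('screw',(237,195),.04)]: print(n,ray(b,uv,z).round(3))
save(a,'sc.png',(210,110,430,270),3.6)
E
```

```text
[[415.02108838   0.         284.36115188]
 [  0.         415.02108838 209.21510617]
 [  0.           0.           1.        ]] [[ 0.019 -0.991  0.133]
 [-1.    -0.015  0.026]
 [-0.024 -0.133 -0.991]]
blocktop [0.578 0.197 0.062]
handletop [0.573 0.196 0.14 ]
screw [ 0.556 -0.159  0.04 ]
sc c [ 0.562 -0.213  0.034]
lunch [ 0.778 -0.013  0.071]
snap [ 0.76  -0.246  0.091]
salt [0.738 0.249 0.1  ]
dip [0.681 0.182 0.042]
bowl [0.454 0.205 0.028]
blue [0.614 0.324 0.062]
purple [0.589 0.056 0.062]
mug [0.513 0.534 0.095]
rail1 [0.888 0.222 0.   ]
batt [ 0.407 -0.464  0.02 ]
foot [ 0.6202 -0.119   0.034 ]
foot [ 0.6389 -0.2916  0.034 ]
foot [ 0.5044 -0.3104  0.034 ]
foot [ 0.4884 -0.1334  0.034 ]
handle top scene [0.58  0.197 0.14 ]
screw [ 0.557 -0.154  0.04 ]
```

View pics/sc.png

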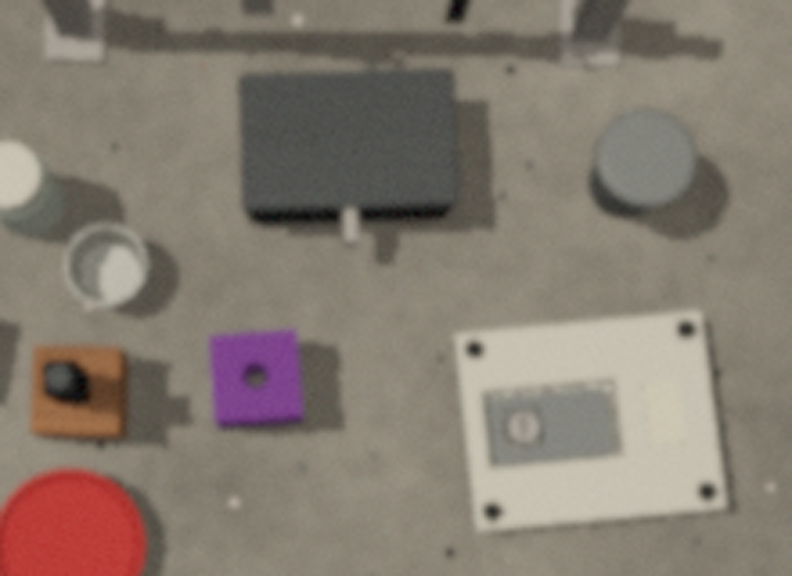

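```bash
cat >> h.py <<'E'
def plan(target,yaw=None):
    """tool-axis shift (cm) and turn to bring TCP to target, tool pointing down, tool x at world yaw (deg)"""
    from scipy.spatial.transform import Rotation as Ro
    o=telemetry.get_obs(); R=np.array(o['tool_rot']); p=np.array(o['eef_pos'])
    if yaw is None: yaw=np.degrees(np.arctan2(R[1,0],R[0,0]))
    c,s=np.cos(np.radians(yaw)),np.sin(np.radians(yaw))
    Rt=np.array([[c,s,0],[s,-c,0],[0,0,-1.]])
    print('yaw now',round(np.degrees(np.arctan2(R[1,0],R[0,0])),2),'pos',p.round(4),'t',round(o['time_s'],2),'q',np.round(o['q'],1),'F',np.round(o['wrist_force'],2),'w',round(o['gripper_width'],4))
    d=R.T@(np.array(target)-p)*100
    print('shift cm',d.round(3),'rows>=',np.linalg.norm(d)/6.25,'rotvec',Ro.from_matrix(R.T@Rt).as_rotvec().round(4))
E
python3 - <<'E'
from h import *
w=read_camera('wrist'); print(np.round(w['hand_eye'],3),w['mtx'][0])
plan([0.557,-0.16,0.40])
E
```

```text
[[-0.    -0.964 -0.264  0.067]
 [ 1.     0.    -0.    -0.001]
 [ 0.    -0.264  0.964  0.03 ]
 [ 0.     0.     0.     1.   ]] [321.06341057   0.         273.16295746]
yaw now 14.37 pos [ 0.1675 -0.6539  0.4047] t 1.55 q [-77.7  15.1  91.9  -0.   73.   -2.1] F [ 0.28  0.75 -0.26] w 0.0856
shift cm [ 49.987 -38.176   0.466] rows>= 10.063831310209501 rotvec [-0.  0. -0.]
```

Call:
servo_tool:
  increments:
    - {"dx": 4.9,"dy": -3.75}
    - {"dx": 4.9,"dy": -3.75}
    - {"dx": 4.9,"dy": -3.75}
    - {"dx": 4.9,"dy": -3.75}
    - {"dx": 4.9,"dy": -3.75}

```text
schema error: expected keys jaw, dx, dy, dz, rx, ry, rz
```

Call:
servo_tool:
  increments:
    - {"dx": 4.9,"dy": -3.75}
    - {"dx": 4.9,"dy": -3.75}
    - {"dx": 4.9,"dy": -3.75}
    - {"dx": 4.9,"dy": -3.75}
    - {"dx": 4.9,"dy": -3.75}

```text
schema error: expected keys jaw, dx, dy, dz, rx, ry, rz
```

```bash
python3 - <<'E'
from h import *
plan([0.557,-0.16,0.40])
E
```

```text
yaw now 14.37 pos [ 0.1675 -0.6539  0.4047] t 1.55 q [-77.7  15.1  91.9  -0.   73.   -2.1] F [ 0.28  0.75 -0.26] w 0.0856
shift cm [ 49.987 -38.176   0.466] rows>= 10.063831310209501 rotvec [-0.  0. -0.]
```

Call:
servo_tool:
  increments:
    - {"jaw": 0,"dx": 4.9,"dy": -3.75,"dz": 0,"rx": 0,"ry": 0,"rz": 0}
    - {"jaw": 0,"dx": 4.9,"dy": -3.75,"dz": 0,"rx": 0,"ry": 0,"rz": 0}
    - {"jaw": 0,"dx": 4.9,"dy": -3.75,"dz": 0,"rx": 0,"ry": 0,"rz": 0}
    - {"jaw": 0,"dx": 4.9,"dy": -3.75,"dz": 0,"rx": 0,"ry": 0,"rz": 0}
    - {"jaw": 0,"dx": 4.9,"dy": -3.75,"dz": 0,"rx": 0,"ry": 0,"rz": 0}

```text
time_s: 2.17
eef_pos: [0.36, -0.4103, 0.4045]
tool_rot: [[0.971, 0.24, 0.002], [0.24, -0.971, -0.003], [0.001, 0.003, -1.0]]
wrist_force: [0.4, -0.2, -0.0]
gripper_width: 0.0853
```

Call:
servo_tool:
  increments:
    - {"jaw": 0,"dx": 4.9,"dy": -3.75,"dz": 0,"rx": 0,"ry": 0,"rz": 0}
    - {"jaw": 0,"dx": 4.9,"dy": -3.75,"dz": 0,"rx": 0,"ry": 0,"rz": 0}
    - {"jaw": 0,"dx": 4.9,"dy": -3.75,"dz": 0,"rx": 0,"ry": 0,"rz": 0}
    - {"jaw": 0,"dx": 4.9,"dy": -3.75,"dz": 0,"rx": 0,"ry": 0,"rz": 0}
    - {"jaw": 0,"dx": 4.9,"dy": -3.75,"dz": 0,"rx": 0,"ry": 0,"rz": 0}

```text
time_s: 2.8
eef_pos: [0.5542, -0.1653, 0.4062]
tool_rot: [[0.971, 0.239, 0.006], [0.239, -0.971, -0.006], [0.005, 0.008, -1.0]]
wrist_force: [0.3, -0.5, 0.1]
gripper_width: 0.0856
```

```bash
python3 - <<'E'
from h import *
plan([0.557,-0.16,0.40])
E
```

```text
yaw now 13.84 pos [ 0.5542 -0.1653  0.4062] t 2.8 q [-19.    4.5 104.1  -0.2  71.   57.2] F [ 0.27 -0.55  0.05] w 0.0856
shift cm [ 0.398 -0.447  0.618] rows>= 0.1376475809710508 rotvec [ 0.0076 -0.0048 -0.    ]
```

```bash
python3 - <<'E'
from h import *
o=telemetry.get_obs(); w=read_camera('wrist')
print(proj(w,[0.557,-.16,.04],o), look_for(w,'screw')[:2])
save(w,'w1.png',scale=1.4)
np.savez('w1.npz',**{k:np.array(w[k]) for k in('pixels','mtx','hand_eye')},pos=o['eef_pos'],rot=o['tool_rot'])
E
```

```text
[267.15347543 182.12866498] [{'bbox': [255.0, 170.8, 272.8, 191.0], 'p': 0.98}]
```

View pics/w1.png

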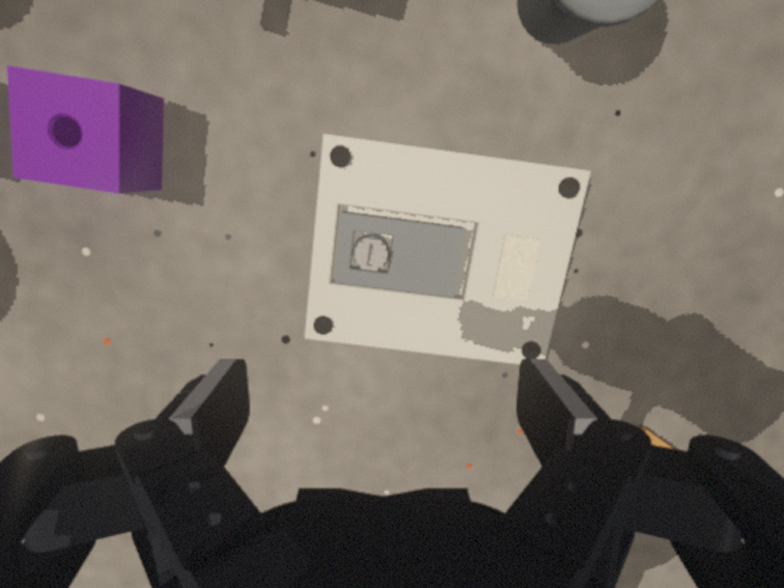

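Picture 3 (wrist) shows the scale with its feet at image pixels (243,111), (406,134), (379,250) and (231,232). The screw is at (266,181), and its slot runs close to image vertical. I'll take one closer look.

Call:
servo_tool:
  increments:
    - {"jaw": 0,"dx": 0.2,"dy": -0.2,"dz": 4.2,"rx": 0.008,"ry": -0.005,"rz": 0}
    - {"jaw": 0,"dx": 0.2,"dy": -0.2,"dz": 4.2,"rx": 0,"ry": 0,"rz": 0}
    - {"jaw": 0,"dx": 0,"dy": 0,"dz": 4.2,"rx": 0,"ry": 0,"rz": 0}
    - {"jaw": 0,"dx": 0,"dy": 0,"dz": 0,"rx": 0,"ry": 0,"rz": 0}

```text
time_s: 3.4
eef_pos: [0.5601, -0.1578, 0.2792]
tool_rot: [[0.969, 0.248, 0.004], [0.248, -0.969, 0.0], [0.004, 0.001, -1.0]]
wrist_force: [-0.4, -0.4, -0.8]
gripper_width: 0.0856
```

```bash
python3 - <<'E'
from h import *
plan([0.557,-0.16,0.28])
z=np.load('w1.npz'); w1={k:z[k] for k in('pixels','mtx','hand_eye')}; o1=dict(eef_pos=z['pos'],tool_rot=z['rot'])
F=np.array([ray(w1,np.array(u)/1.4,.034,o1)[:2] for u in [(340,156),(569,187),(531,350),(323,325)]])
c=F.mean(0); ey=(F[0]+F[3]-F[1]-F[2]); yaw=np.degrees(np.arctan2(-ey[0],ey[1])); ex=F[0]+F[1]-F[2]-F[3]
print(F.round(4),c,'yaw',yaw,np.degrees(np.arctan2(ex[1],ex[0])))
s=np.radians(yaw);print('nominal screw',c+.052*np.array([-np.sin(s),np.cos(s)]), 'seen',ray(w1,np.array((372,253))/1.4,.044,o1))
o=telemetry.get_obs(); w=read_camera('wrist')
b=look_for(w,'screw')[:1];print(b)
u=proj(w,[.557,-.16,.044],o);print(u)
x,y=map(int,u); x0,y0=max(0,x-70),max(0,y-60)
save(w,'w2.png',(x0,y0,x0+140,y0+120),5); print(x0,y0)
np.savez('w2.npz',**{k:np.array(w[k]) for k in('pixels','mtx','hand_eye')},pos=o['eef_pos'],rot=o['tool_rot'])
E
```

```text
yaw now 14.38 pos [ 0.5601 -0.1578  0.2792] t 3.4 q [-1.820e+01  1.130e+01  1.105e+02  1.000e-01  5.790e+01  5.740e+01] F [-0.45 -0.41 -0.76] w 0.0856
shift cm [-0.352  0.139 -0.078] rows>= 0.06187055367066835 rotvec [ 0.0007 -0.0039 -0.    ]
[[ 0.6212 -0.1189]
 [ 0.6403 -0.2892]
 [ 0.5097 -0.3037]
 [ 0.4906 -0.1337]] [ 0.56544518 -0.21139477] yaw 6.411992530050365 6.399673590205323
nominal screw [ 0.55963798 -0.15972005] seen [ 0.55884471 -0.15804898  0.044     ]
[{'bbox': [256.9, 205.8, 285.2, 245.2], 'p': 0.62}]
[276.10927291 228.84571663]
206 168
```

View pics/w2.png

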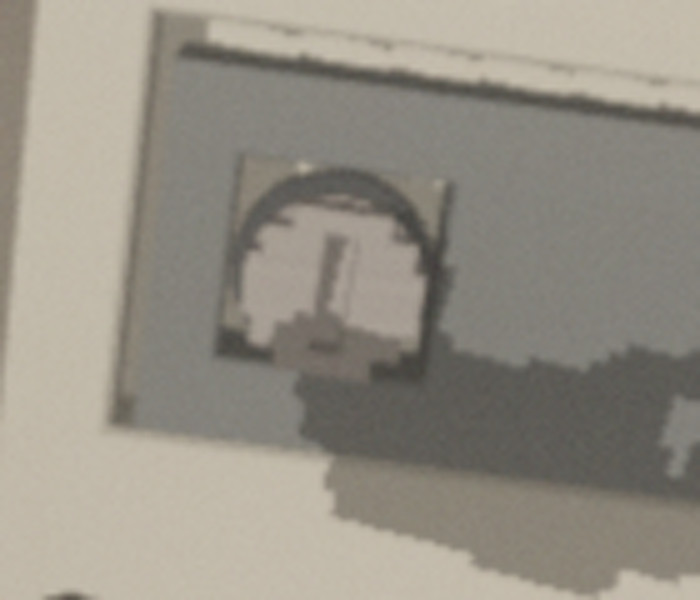

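Picture 4 shows the screw head centred near image pixel (273,226). Its slot runs nearly along the scale's x axis, so the screw angle is about 0. Next I'll go to the stand for a close look.

```bash
python3 - <<'E'
from h import *
z=np.load('w2.npz'); w={k:z[k] for k in('pixels','mtx','hand_eye')}; o=dict(eef_pos=z['pos'],tool_rot=z['rot'])
for h in(.040,.045,.049): print(h,ray(w,(272.8,226.2),h,o).round(4))
for seg in [((330,237),(318,310)),((352,240),(345,310)),((240,155),(218,355)),((334,235),(325,350))]:
    P=[ray(w,(206+a/5,168+b/5),.044,o) for a,b in seg]; d=P[0]-P[1]; print(np.degrees(np.arctan2(d[1],d[0])),np.linalg.norm(d))
plan([0.575,.197,.40])
E
```

```text
0.04 [ 0.557  -0.1577  0.04  ]
0.045 [ 0.5586 -0.1573  0.045 ]
0.049 [ 0.5599 -0.157   0.049 ]
5.368439572375642 0.010404799304436583
9.052142641560813 0.009901971675082923
7.395010777867113 0.02819390779265148
10.067355059706747 0.01634147520052022
yaw now 14.37 pos [ 0.5624 -0.1585  0.2838] t 3.5 q [-1.820e+01  1.110e+01  1.102e+02  1.000e-01  5.790e+01  5.740e+01] F [-1.04 -0.24  0.68] w 0.0855
shift cm [ 10.174 -34.063 -11.684] rows>= 5.987278087340802 rotvec [ 0.0053 -0.0114 -0.    ]
```

Call:
servo_tool:
  increments:
    - {"jaw": 0,"dx": 1.45,"dy": -4.85,"dz": -2.5,"rx": 0.005,"ry": -0.011,"rz": 0}
    - {"jaw": 0,"dx": 1.45,"dy": -4.85,"dz": -2.5,"rx": 0,"ry": 0,"rz": 0}
    - {"jaw": 0,"dx": 1.45,"dy": -4.85,"dz": -2.5,"rx": 0,"ry": 0,"rz": 0}
    - {"jaw": 0,"dx": 1.45,"dy": -4.85,"dz": -2.5,"rx": 0,"ry": 0,"rz": 0}
    - {"jaw": 0,"dx": 1.45,"dy": -4.85,"dz": 0,"rx": 0,"ry": 0,"rz": 0}

```text
time_s: 4.12
eef_pos: [0.5767, 0.0955, 0.404]
tool_rot: [[0.971, 0.238, 0.027], [0.238, -0.971, -0.001], [0.026, 0.007, -1.0]]
wrist_force: [0.7, -0.4, -0.6]
gripper_width: 0.0853
```

Call:
servo_tool:
  increments:
    - {"jaw": 0,"dx": 1.45,"dy": -4.85,"dz": 0,"rx": 0,"ry": 0,"rz": 0}
    - {"jaw": 0,"dx": 1.45,"dy": -4.85,"dz": 0,"rx": 0,"ry": 0,"rz": 0}
    - {"jaw": 0,"dx": 0,"dy": 0,"dz": 0,"rx": 0,"ry": 0,"rz": 0}
    - {"jaw": 0,"dx": 0,"dy": 0,"dz": 0,"rx": 0,"ry": 0,"rz": 0}

```text
time_s: 4.62
eef_pos: [0.5834, 0.2024, 0.4197]
tool_rot: [[0.969, 0.242, 0.049], [0.242, -0.97, 0.005], [0.049, 0.007, -0.999]]
wrist_force: [-1.1, -0.6, -0.4]
gripper_width: 0.0854
```

```bash
python3 - <<'E'
from h import *
plan([0.575,.197,.40])
o=telemetry.get_obs(); w=read_camera('wrist')
plan([0.575,.197,.40])
for l in('handle','driver','stand'): print(l,[(np.round(r['bbox'],1).tolist(),round(r['p'],2)) for r in look_for(w,l)][:2])
u=proj(w,[.577,.197,.1],o);print(u)
x,y=map(int,u); x0,y0=max(0,x-80),max(0,y-70)
save(w,'w3.png',(x0,y0,x0+160,y0+140),4); print(x0,y0)
np.savez('w3.npz',**{k:np.array(w[k]) for k in('pixels','mtx','hand_eye')},pos=o['eef_pos'],rot=o['tool_rot'])
E
```

```text
yaw now 14.01 pos [0.5834 0.2024 0.4197] t 4.62 q [17.   7.5 99.3 -0.6 70.4 93.2] F [-1.08 -0.58 -0.36] w 0.0854
shift cm [-1.043  0.311  1.92 ] rows>= 0.35313425915128765 rotvec [ 0.0069 -0.049  -0.0002]
yaw now 13.97 pos [0.5835 0.2022 0.4198] t 4.67 q [16.9  7.5 99.3 -0.5 70.3 93.2] F [0.11 1.32 0.55] w 0.0854
shift cm [-1.049  0.29   1.929] rows>= 0.35441499915215763 rotvec [ 0.0063 -0.0494 -0.0002]
handle [([258.8, 192.0, 286.3, 240.4], 0.67)]
driver [([256.1, 195.0, 291.3, 239.9], 0.81), ([419.5, 2.2, 557.4, 146.1], 0.66)]
stand [([354.5, 180.5, 445.9, 261.7], 0.97), ([237.8, 160.5, 313.6, 242.8], 0.82)]
[275.64018721 218.29375859]
195 148
```

View pics/w3.png

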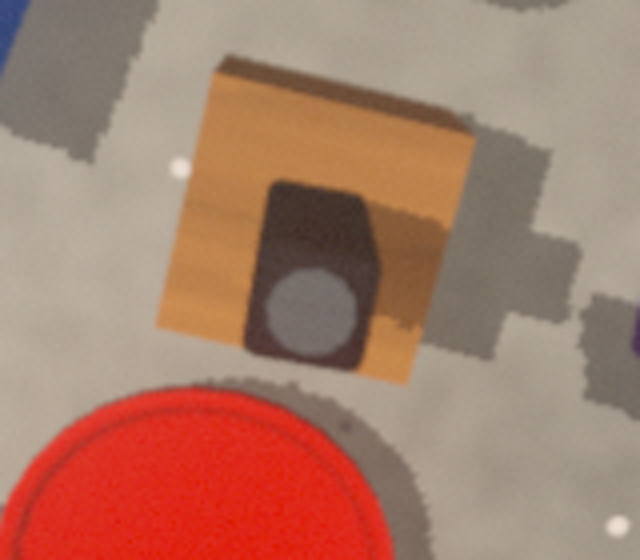

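Picture 5 confirms the brown wooden block, with the black handle in its hole and the grey cap at crop (312,312). I'll work out the block centre, cap centre and yaws.

```bash
python3 - <<'E'
from h import *
z=np.load('w3.npz'); w={k:z[k] for k in('pixels','mtx','hand_eye')}; o=dict(eef_pos=z['pos'],tool_rot=z['rot'])
f=lambda a,h: ray(w,(195+a[0]/4,148+a[1]/4),h,o)
C=np.array([f(a,.062) for a in[(213,72),(475,135),(410,385),(157,325)]])
print(C.round(4),C.mean(0)); print('sides',[np.linalg.norm(C[i]-C[i-1]).round(4) for i in range(4)])
d=C[0]-C[3];print('block yaw',np.degrees(np.arctan2(d[1],d[0])))
print('cap',f((312,312),.14))
for a,b,h in[((275,182),(362,197),.062),((247,350),(360,370),.137)]:
    d=f(a,h)-f(b,h);print('handle y-axis edge',np.degrees(np.arctan2(d[1],d[0])),np.linalg.norm(d))
plan([0.575,.197,.254],5)
E
```

```text
[[0.6145 0.2348 0.062 ]
 [0.615  0.1652 0.062 ]
 [0.5451 0.164  0.062 ]
 [0.5452 0.2342 0.062 ]] [0.5799444  0.19955504 0.062     ]
sides [np.float64(0.0693), np.float64(0.0696), np.float64(0.0699), np.float64(0.0701)]
block yaw 0.5472817008656695
cap [0.58012292 0.2005809  0.14      ]
handle y-axis edge 93.98198996751862 0.023115935792353465
handle y-axis edge 93.36806327401622 0.023943046246265927
yaw now 13.88 pos [0.5832 0.2013 0.4177] t 4.83 q [16.9  7.6 99.5 -0.5 70.3 93.2] F [-0.2  -0.23 -0.51] w 0.0856
shift cm [-1.656  0.114 16.313] rows>= 2.623557883325458 rotvec [ 0.0031 -0.0465  0.1548]
```

Call:
servo_tool:
  increments:
    - {"jaw": 0,"dx": 0,"dy": 0,"dz": 0,"rx": 0,"ry": -0.046,"rz": -0.17}
    - {"jaw": 0,"dx": 0,"dy": 0,"dz": 1.5,"rx": 0,"ry": 0,"rz": -0.185}
    - {"jaw": 0,"dx": 0,"dy": 0,"dz": 1.5,"rx": 0,"ry": 0,"rz": -0.185}
    - {"jaw": 0,"dx": 0,"dy": 0,"dz": 1.5,"rx": 0,"ry": 0,"rz": -0.185}
    - {"jaw": 0,"dx": 0,"dy": 0,"dz": 1.5,"rx": 0,"ry": 0,"rz": -0.185}

```text
time_s: 5.45
eef_pos: [0.5843, 0.1943, 0.3571]
tool_rot: [[0.394, 0.919, 0.002], [0.919, -0.393, -0.011], [-0.009, 0.007, -1.0]]
wrist_force: [0.2, 0.5, 0.0]
gripper_width: 0.0855
```

Call:
servo_tool:
  increments:
    - {"jaw": 0,"dx": 0,"dy": 0,"dz": 0,"rx": 0,"ry": 0,"rz": -0.185}
    - {"jaw": 0,"dx": 0,"dy": 0,"dz": 0,"rx": 0,"ry": 0,"rz": -0.185}
    - {"jaw": 0,"dx": 0,"dy": 0,"dz": 0,"rx": 0,"ry": 0,"rz": -0.11}
    - {"jaw": 0,"dx": 0,"dy": 0,"dz": 0,"rx": 0,"ry": 0,"rz": 0}

```text
time_s: 5.95
eef_pos: [0.5837, 0.189, 0.3532]
tool_rot: [[-0.08, 0.997, -0.005], [0.997, 0.08, -0.014], [-0.013, -0.006, -1.0]]
wrist_force: [0.4, 0.3, -0.3]
gripper_width: 0.0853
```

```bash
python3 - <<'E'
from h import *
plan([0.580,.200,.254],93.7)
E
```

```text
yaw now 94.61 pos [0.5837 0.189  0.3532] t 5.95 q [ 15.8  10.8 102.7  -0.7  67.   11.5] F [ 0.41  0.25 -0.3 ] w 0.0853
shift cm [ 1.26 -0.22  9.91] rows>= 1.5988029494260385 rotvec [-0.0058  0.0133  0.0159]
```

Call:
servo_tool:
  increments:
    - {"jaw": 0,"dx": 0.65,"dy": -0.1,"dz": 0,"rx": -0.006,"ry": 0.013,"rz": 0.016}
    - {"jaw": 0,"dx": 0.6,"dy": -0.1,"dz": 2,"rx": 0,"ry": 0,"rz": 0}
    - {"jaw": 0,"dx": 0,"dy": 0,"dz": 2.5,"rx": 0,"ry": 0,"rz": 0}
    - {"jaw": 0,"dx": 0,"dy": 0,"dz": 0,"rx": 0,"ry": 0,"rz": 0}

```text
time_s: 6.45
eef_pos: [0.58, 0.2015, 0.3046]
tool_rot: [[-0.057, 0.998, -0.001], [0.998, 0.057, 0.001], [0.001, -0.001, -1.0]]
wrist_force: [-0.2, 0.6, 0.2]
gripper_width: 0.0855
```

```bash
python3 - <<'E'
from h import *
plan([0.580,.200,.254],93.7)
E
```

```text
yaw now 93.25 pos [0.58   0.2015 0.3046] t 6.45 q [1.680e+01 1.320e+01 1.053e+02 1.000e-01 6.150e+01 1.350e+01] F [-0.19  0.55  0.22] w 0.0855
shift cm [-1.52e-01 -2.00e-03  5.06e+00] rows>= 0.8099085608520837 rotvec [-0.001  -0.0008 -0.0078]
```

Call:
servo_tool:
  increments:
    - {"jaw": 0,"dx": -0.1,"dy": 0,"dz": 2.5,"rx": 0,"ry": 0,"rz": -0.008}
    - {"jaw": 0,"dx": 0,"dy": 0,"dz": 2.5,"rx": 0,"ry": 0,"rz": 0}
    - {"jaw": 0,"dx": 0,"dy": 0,"dz": 0,"rx": 0,"ry": 0,"rz": 0}

```text
time_s: 6.82
eef_pos: [0.5802, 0.2015, 0.2541]
tool_rot: [[-0.064, 0.998, -0.0], [0.998, 0.064, 0.001], [0.001, 0.0, -1.0]]
wrist_force: [-0.3, -0.1, 0.4]
gripper_width: 0.0855
```

```bash
python3 - <<'E'
from h import *
plan([0.580,.200,.254],93.7)
E
```

```text
yaw now 93.69 pos [0.5802 0.2015 0.2541] t 6.83 q [1.680e+01 1.620e+01 1.074e+02 1.000e-01 5.630e+01 1.310e+01] F [-0.26 -0.09  0.37] w 0.0855
shift cm [-0.15  -0.031  0.01 ] rows>= 0.02453977753908616 rotvec [ 0.0001 -0.0012 -0.0002]
```

Close on the handle.

Call:
servo_tool:
  increments:
    - {"jaw": 1,"dx": -0.1,"dy": 0,"dz": 0,"rx": 0,"ry": 0,"rz": 0}
    - {"jaw": 1,"dx": 0,"dy": 0,"dz": 0,"rx": 0,"ry": 0,"rz": 0}
    - {"jaw": 1,"dx": 0,"dy": 0,"dz": 0,"rx": 0,"ry": 0,"rz": 0}
    - {"jaw": 1,"dx": 0,"dy": 0,"dz": 0,"rx": 0,"ry": 0,"rz": 0}
    - {"jaw": 1,"dx": 0,"dy": 0,"dz": 0,"rx": 0,"ry": 0,"rz": 0}
  grip_force: 80

```text
time_s: 7.45
eef_pos: [0.582, 0.2012, 0.2588]
tool_rot: [[-0.064, 0.998, 0.006], [0.998, 0.064, 0.003], [0.003, 0.007, -1.0]]
wrist_force: [-1.2, -0.8, -1.8]
gripper_width: 0.0251
```

Call:
servo_tool:
  increments:
    - {"jaw": 1,"dx": 0,"dy": 0,"dz": 0,"rx": 0,"ry": 0,"rz": 0}
    - {"jaw": 1,"dx": 0,"dy": 0,"dz": 0,"rx": 0,"ry": 0,"rz": 0}

```text
time_s: 7.7
eef_pos: [0.5818, 0.2011, 0.2584]
tool_rot: [[-0.064, 0.998, 0.006], [0.998, 0.064, 0.003], [0.003, 0.006, -1.0]]
wrist_force: [-1.0, -1.3, -1.3]
gripper_width: 0.0252
```

```bash
python3 - <<'E'
from h import *
plan([0.580,.200,.254],93.7)
E
```

```text
yaw now 93.67 pos [0.5818 0.2011 0.2584] t 7.7 q [1.670e+01 1.600e+01 1.072e+02 1.000e-01 5.640e+01 1.300e+01] F [-1.01 -1.28 -1.33] w 0.0252
shift cm [-0.1   -0.187  0.44 ] rows>= 0.07812302373251483 rotvec [ 0.006  -0.0027 -0.0005]
```

Call:
servo_tool:
  increments:
    - {"jaw": 1,"dx": 0,"dy": 0,"dz": -2,"rx": 0.006,"ry": -0.003,"rz": 0}
    - {"jaw": 1,"dx": 0,"dy": 0,"dz": -3,"rx": 0,"ry": 0,"rz": 0}
    - {"jaw": 1,"dx": 0,"dy": 0,"dz": -3,"rx": 0,"ry": 0,"rz": 0}
    - {"jaw": 1,"dx": 0,"dy": 0,"dz": -3,"rx": 0,"ry": 0,"rz": 0}
    - {"jaw": 1,"dx": 0,"dy": 0,"dz": -2,"rx": 0,"ry": 0,"rz": 0}

```text
time_s: 8.32
eef_pos: [0.5805, 0.2007, 0.3875]
tool_rot: [[-0.064, 0.998, -0.009], [0.998, 0.064, -0.003], [-0.002, -0.009, -1.0]]
wrist_force: [0.3, 0.2, -0.9]
gripper_width: 0.0251
```

Call:
servo_tool:
  increments:
    - {"jaw": 1,"dx": 0,"dy": 0,"dz": 0,"rx": 0,"ry": 0,"rz": 0}
    - {"jaw": 1,"dx": 0,"dy": 0,"dz": 0,"rx": 0,"ry": 0,"rz": 0}

```text
time_s: 8.57
eef_pos: [0.5807, 0.2008, 0.3882]
tool_rot: [[-0.064, 0.998, -0.007], [0.998, 0.064, -0.003], [-0.002, -0.007, -1.0]]
wrist_force: [0.5, 0.0, 0.1]
gripper_width: 0.0256
```

```bash
python3 - <<'E'
from h import *
o=telemetry.get_obs(); w=read_camera('wrist')
plan([0.5585,-0.1575,.36],96.4)
R=np.array(o['tool_rot']); tip=np.array(o['eef_pos'])+R@np.array([0,0,.1547+.0975])
u=proj(w,tip,o);print('tip',tip,u)
print([(np.round(r['bbox'],1).tolist(),round(r['p'],2)) for r in look_for(w,'driver')][:2])
x,y=map(int,u); x0,y0=max(0,x-70),max(0,y-50)
save(w,'w4.png',(x0,y0,x0+140,y0+120),5); print(x0,y0)
np.savez('w4.npz',**{k:np.array(w[k]) for k in('pixels','mtx','hand_eye')},pos=o['eef_pos'],rot=o['tool_rot'])
E
```

```text
yaw now 93.67 pos [0.5807 0.2008 0.3881] t 8.62 q [ 16.8   9.4 100.6  -0.   70.5  13.1] F [ 0.01  0.95 -1.34] w 0.0254
shift cm [-35.604  -4.489   2.922] rows>= 5.760675118985814 rotvec [-0.0071  0.002  -0.0477]
tip [0.57896422 0.2001052  0.13600469] [273.06410147 215.97288788]
[([235.6, 216.5, 313.3, 352.9], 0.97)]
203 165
```

View pics/w4.png

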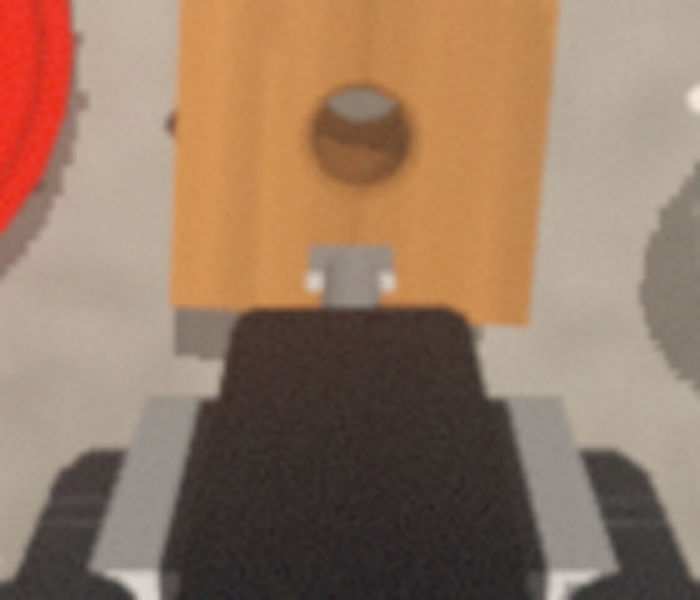

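Picture 6 shows the blade tip centred at image pixel (273,214), wide along the tool's y axis, with the hole centre at (275,192). The grasp is straight. Next I'll carry it above the screw with tool yaw 96.4.

Call:
servo_tool:
  increments:
    - {"jaw": 1,"dx": -5.1,"dy": -0.64,"dz": 0.4,"rx": -0.007,"ry": 0.002,"rz": -0.024}
    - {"jaw": 1,"dx": -5.1,"dy": -0.64,"dz": 0.4,"rx": 0,"ry": 0,"rz": -0.024}
    - {"jaw": 1,"dx": -5.1,"dy": -0.5,"dz": 0.4,"rx": 0,"ry": 0,"rz": 0}
    - {"jaw": 1,"dx": -5.1,"dy": -0.5,"dz": 0.4,"rx": 0,"ry": 0,"rz": 0}
    - {"jaw": 1,"dx": -5.1,"dy": -0.5,"dz": 0.4,"rx": 0,"ry": 0,"rz": 0}

```text
time_s: 9.3
eef_pos: [0.577, -0.0586, 0.3607]
tool_rot: [[-0.121, 0.993, -0.009], [0.993, 0.121, 0.001], [0.002, -0.009, -1.0]]
wrist_force: [0.2, -0.6, -0.5]
gripper_width: 0.0254
```

Call:
servo_tool:
  increments:
    - {"jaw": 1,"dx": -5,"dy": -0.5,"dz": 0.4,"rx": 0,"ry": 0,"rz": 0}
    - {"jaw": 1,"dx": -4,"dy": 0,"dz": 0,"rx": 0,"ry": 0,"rz": 0}
    - {"jaw": 1,"dx": 0,"dy": 0,"dz": 0,"rx": 0,"ry": 0,"rz": 0}

```text
time_s: 9.68
eef_pos: [0.5811, -0.1547, 0.3516]
tool_rot: [[-0.117, 0.993, -0.016], [0.993, 0.117, 0.002], [0.004, -0.015, -1.0]]
wrist_force: [-1.0, 0.3, -0.3]
gripper_width: 0.0255
```

```bash
python3 - <<'E'
from h import *
plan([0.5585,-0.1575,.335],96.4)
z=np.load('w4.npz'); w={k:z[k] for k in('pixels','mtx','hand_eye')}; o=dict(eef_pos=z['pos'],tool_rot=z['rot'])
print('hole',ray(w,(203+362/5,165+136/5),.062,o),'then tip by nominal', z['pos']+z['rot']@[0,0,.2522])
E
```

```text
yaw now 96.7 pos [ 0.5811 -0.1547  0.3516] t 9.68 q [-17.2   9.7 104.2  -0.2  67.  -23.9] F [-1.    0.31 -0.35] w 0.0255
shift cm [-0.021 -2.253  1.696] rows>= 0.4511737726038001 rotvec [-0.0155 -0.0037  0.0052]
hole [0.58058177 0.20096094 0.062     ] then tip by nominal [0.57896422 0.2001052  0.13600469]
```

Call:
servo_tool:
  increments:
    - {"jaw": 1,"dx": 0,"dy": -1.1,"dz": 0,"rx": -0.016,"ry": -0.004,"rz": 0.005}
    - {"jaw": 1,"dx": 0,"dy": -1.1,"dz": 0.8,"rx": 0,"ry": 0,"rz": 0}
    - {"jaw": 1,"dx": 0,"dy": 0,"dz": 0.8,"rx": 0,"ry": 0,"rz": 0}
    - {"jaw": 1,"dx": 0,"dy": 0,"dz": 0,"rx": 0,"ry": 0,"rz": 0}
    - {"jaw": 1,"dx": 0,"dy": 0,"dz": 0,"rx": 0,"ry": 0,"rz": 0}

```text
time_s: 10.3
eef_pos: [0.5564, -0.1539, 0.3322]
tool_rot: [[-0.114, 0.993, -0.003], [0.993, 0.114, 0.002], [0.003, -0.002, -1.0]]
wrist_force: [0.5, -1.0, -1.8]
gripper_width: 0.0248
```

```bash
python3 - <<'E'
from h import *
plan([0.5585,-0.1575,.335],96.4)
o=telemetry.get_obs(); w=read_camera('wrist')
plan([0.5585,-0.1575,.335],96.4)
R=np.array(o['tool_rot']); tip=np.array(o['eef_pos'])+R@np.array([0,0,.2522])
u=proj(w,tip,o);print('tip',tip,u)
x,y=map(int,u); x0,y0=max(0,x-50),max(0,y-50)
save(w,'w5.png',(x0,y0,x0+100,y0+75),7); print(x0,y0)
np.savez('w5.npz',**{k:np.array(w[k]) for k in('pixels','mtx','hand_eye')},pos=o['eef_pos'],rot=o['tool_rot'])
E
```

```text
yaw now 96.57 pos [ 0.5564 -0.1539  0.3322] t 10.3 q [-1.800e+01  7.900e+00  1.084e+02  1.000e-01  6.390e+01 -2.460e+01] F [ 0.48 -1.03 -1.8 ] w 0.0248
shift cm [-0.385  0.17  -0.28 ] rows>= 0.08081252469770193 rotvec [-0.0025 -0.0026  0.0029]
yaw now 96.57 pos [ 0.5564 -0.1539  0.3322] t 10.35 q [-1.800e+01  7.900e+00  1.084e+02  1.000e-01  6.390e+01 -2.460e+01] F [-1.22  1.32 -0.94] w 0.0254
shift cm [-0.383  0.169 -0.282] rows>= 0.08076350181074785 rotvec [-0.0026 -0.0026  0.0029]
tip [ 0.55568023 -0.15329535  0.08001802] [273.00685441 215.96967104]
223 165
```

View pics/w5.png

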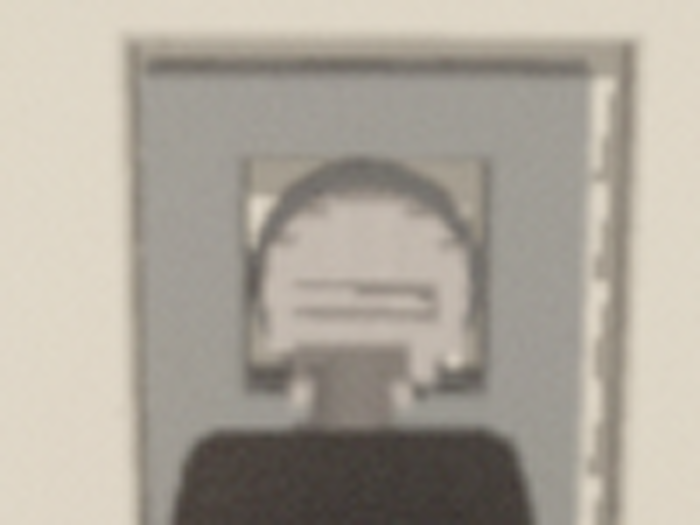

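```bash
python3 - <<'E'
from h import *
z=np.load('w5.npz'); w={k:z[k] for k in('pixels','mtx','hand_eye')}; o=dict(eef_pos=z['pos'],tool_rot=z['rot']); R=z['rot']
tip=z['pos']+R@[0,0,.2522]
for zt in(.078,.080,.082): # blade front edge
    print('blade front',R.T@(ray(w,(223+352/7,165+347/7),zt,o)-z['pos']))
for h in(.040,.045,.049):
    S=ray(w,(223+365/7,165+301/7),h,o);print(h,S.round(4),'rel tool',(R.T@(S-z['pos'])).round(4))
    a=ray(w,(223+293/7,165+301/7),h,o);b=ray(w,(223+437/7,165+301/7),h,o);print(np.linalg.norm(a-b))
# w2 estimate with settled pose
E
```

```text
blade front [4.48286129e-04 2.02147758e-04 2.54218680e-01]
blade front [1.04719290e-03 2.01278733e-04 2.52220199e-01]
blade front [1.64609967e-03 2.00409707e-04 2.50221719e-01]
0.04 [ 0.5579 -0.1581  0.04  ] rel tool [-0.0051  0.0018  0.2922]
0.017406840345947198
0.045 [ 0.5578 -0.1567  0.045 ] rel tool [-0.0037  0.0018  0.2872]
0.017074613884438348
0.049 [ 0.5576 -0.1556  0.049 ] rel tool [-0.0026  0.0017  0.2832]
0.01680883271523126
```

Picture 7 shows the slot centred at crop (365,301) and the blade's front edge at (352,347). They are parallel within about 1°. I'll correct and go lower.

Call:
servo_tool:
  increments:
    - {"jaw": 1,"dx": -0.38,"dy": 0.16,"dz": 0.6,"rx": -0.0025,"ry": -0.0025,"rz": 0.003}
    - {"jaw": 1,"dx": 0,"dy": 0,"dz": 0.9,"rx": 0,"ry": 0,"rz": 0}
    - {"jaw": 1,"dx": 0,"dy": 0,"dz": 0.8,"rx": 0,"ry": 0,"rz": 0}
    - {"jaw": 1,"dx": 0,"dy": 0,"dz": 0,"rx": 0,"ry": 0,"rz": 0}
    - {"jaw": 1,"dx": 0,"dy": 0,"dz": 0,"rx": 0,"ry": 0,"rz": 0}

```text
time_s: 10.98
eef_pos: [0.5591, -0.1577, 0.3075]
tool_rot: [[-0.111, 0.994, 0.0], [0.994, 0.111, -0.0], [-0.0, 0.0, -1.0]]
wrist_force: [-0.0, -0.2, -1.3]
gripper_width: 0.0256
```

```bash
python3 - <<'E'
from h import *
o=telemetry.get_obs(); w=read_camera('wrist')
plan([0.5578,-0.1567,.300],96.4)
R=np.array(o['tool_rot']); tip=np.array(o['eef_pos'])+R@np.array([0,0,.2522])
u=proj(w,tip,o);print('tip',tip,u)
x,y=map(int,u); x0,y0=max(0,x-35),max(0,y-35)
save(w,'w6.png',(x0,y0,x0+70,y0+52),10); print(x0,y0)
for h in(.040,.045,.049):
    # where slot edges at +-2.25mm would sit if slot centred under tip
    for t in(-.0024,.0024): print(h,(proj(w,[*(tip+R@[t,0,0])[:2],h],o)-[x0,y0])*10)
np.savez('w6.npz',**{k:np.array(w[k]) for k in('pixels','mtx','hand_eye')},pos=o['eef_pos'],rot=o['tool_rot'])
E
```

```text
yaw now 96.39 pos [ 0.559  -0.1577  0.3074] t 11.03 q [-18.2   9.6 109.3  -0.   61.1 -24.6] F [ 0.37 -0.33 -0.93] w 0.0252
shift cm [ 0.117 -0.112  0.743] rows>= 0.12166658876448386 rotvec [ 0.0001  0.0001 -0.0001]
tip [ 0.55918884 -0.15777661  0.05526036] [273.00886825 215.96809467]
238 180
0.04 [350.11723415 331.72338698]
0.04 [350.10345206 271.5843323 ]
0.045 [350.11057687 350.48218657]
0.045 [350.09648398 289.23835506]
0.049 [350.10505713 366.03563837]
0.049 [350.09070547 303.87855306]
```

View pics/w6.png

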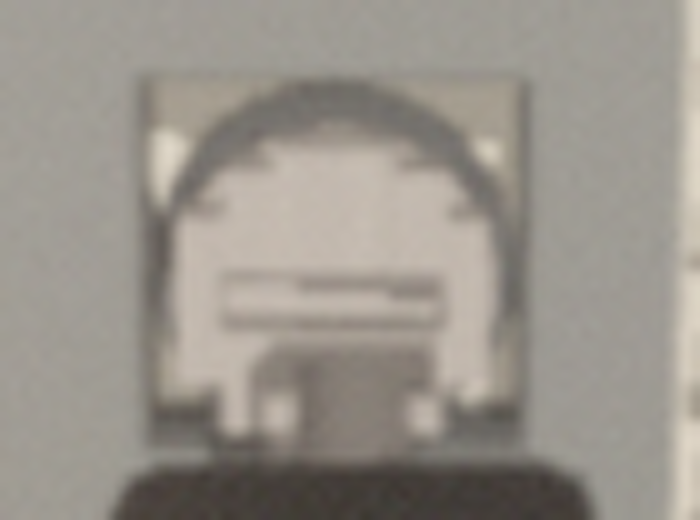

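Picture 8 shows the slot at crop x 220–443 and y 272–327, so the blade is about 1.3 mm too far in +y. I'll triangulate the slot height.

```bash
python3 - <<'E'
from h import *
def L(n):
    z=np.load(n); return {k:z[k] for k in('pixels','mtx','hand_eye')},dict(eef_pos=z['pos'],tool_rot=z['rot'])
obs=[('w5.npz',(223+365/7,165+301/7)),('w6.npz',(238+33.15,180+29.95))]
from scipy.optimize import least_squares
D=[(L(n),u) for n,u in obs]
f=lambda X: np.concatenate([proj(a[0],X,a[1])-u for a,u in D])
r=least_squares(f,[.558,-.157,.044]);print(r.x,r.fun, np.sqrt(np.diag(np.linalg.inv(r.jac.T@r.jac)))*.3)
w,o=L('w6.npz'); R=o['tool_rot']
for h in(.036,.040,.045,.049):
    S=ray(w,(271.15,209.95),h,o); a=ray(w,(260,210),h,o);b=ray(w,(282.3,210),h,o);c=ray(w,(271.15,207.2),h,o);d=ray(w,(271.15,212.7),h,o)
    print(h,S.round(4),(R.T@(S-o['eef_pos'])*1000).round(2),np.linalg.norm(a-b),np.linalg.norm(c-d))
E
```

```text
[ 0.55813101 -0.16066822  0.03009891] [-0.15939183 -0.1588804   0.14568827  0.1441673 ] [0.00077158 0.00696576 0.02501837]
0.036 [ 0.5579 -0.1589  0.036 ] [ -0.96  -1.46 271.46] 0.017404460573012003 0.004462252575180579
0.04 [ 0.5577 -0.1578  0.04  ] [ 1.8000e-01 -1.4300e+00  2.6746e+02] 0.017115631385507205 0.004388200938801288
0.045 [ 0.5576 -0.1563  0.045 ] [  1.6   -1.4  262.46] 0.016754594901126258 0.0042956363933271775
0.049 [ 0.5575 -0.1552  0.049 ] [  2.74  -1.37 258.46] 0.016465765713621572 0.004221584756947886
```

Call:
servo_tool:
  increments:
    - {"jaw": 1,"dx": 0.05,"dy": -0.15,"dz": 0.4,"rx": 0,"ry": 0,"rz": 0}
    - {"jaw": 1,"dx": 0,"dy": 0,"dz": 0.3,"rx": 0,"ry": 0,"rz": 0}
    - {"jaw": 1,"dx": 0,"dy": 0,"dz": 0,"rx": 0,"ry": 0,"rz": 0}
    - {"jaw": 1,"dx": 0,"dy": 0,"dz": 0,"rx": 0,"ry": 0,"rz": 0}
  grip_force: 100

```text
time_s: 11.52
eef_pos: [0.5575, -0.1574, 0.3006]
tool_rot: [[-0.111, 0.994, 0.001], [0.994, 0.111, -0.0], [-0.001, 0.001, -1.0]]
wrist_force: [0.1, -0.3, -0.5]
gripper_width: 0.025
```

```bash
python3 - <<'E'
from h import *
plan([0.5577,-0.1577,.2927],96.4)
E
```

```text
yaw now 96.4 pos [ 0.5575 -0.1574  0.3006] t 11.53 q [-18.2   9.8 109.8  -0.   60.3 -24.6] F [ 0.11 -0.28 -0.51] w 0.025
shift cm [-0.031  0.012  0.79 ] rows>= 0.12649393588681568 rotvec [ 0.0011  0.0005 -0.0001]
```

Call:
servo_tool:
  increments:
    - {"jaw": 1,"dx": -0.02,"dy": 0.01,"dz": 0.15,"rx": 0,"ry": 0,"rz": 0}
    - {"jaw": 1,"dx": 0,"dy": 0,"dz": 0.15,"rx": 0,"ry": 0,"rz": 0}
    - {"jaw": 1,"dx": 0,"dy": 0,"dz": 0,"rx": 0,"ry": 0,"rz": 0}

```text
time_s: 11.9
eef_pos: [0.5578, -0.1576, 0.2977]
tool_rot: [[-0.111, 0.994, 0.002], [0.994, 0.111, -0.0], [-0.0, 0.002, -1.0]]
wrist_force: [0.2, 0.2, -0.5]
gripper_width: 0.0251
```

```bash
python3 - <<'E'
from h import *
o=telemetry.get_obs(); w=read_camera('wrist')
plan([0.5577,-0.1577,.2927],96.4)
R=np.array(o['tool_rot']); tip=np.array(o['eef_pos'])+R@np.array([0,0,.2522])
u=proj(w,tip,o);print('tip',tip,u)
save(w,'w7.png',(243,185,303,230),11)
for h in(.040,.045):
    for t in(-.00225,.00225): print(h,(proj(w,[*(tip+R@[t,0,0])[:2],h],o)-[243,185])*11)
np.savez('w7.npz',**{k:np.array(w[k]) for k in('pixels','mtx','hand_eye')},pos=o['eef_pos'],rot=o['tool_rot'])
E
```

```text
yaw now 96.4 pos [ 0.5578 -0.1576  0.2977] t 11.95 q [-18.2  10.  110.    0.   59.9 -24.6] F [-0.23  0.14 -1.27] w 0.025
shift cm [-0.013 -0.014  0.502] rows>= 0.08039926318392157 rotvec [ 0.0016  0.0005 -0.0001]
tip [ 0.55822611 -0.15765306  0.04549408] [273.00828416 215.96785624]
0.04 [329.99965362 348.81728443]
0.04 [329.98422426 284.54021567]
0.045 [330.08964723 371.12016058]
0.045 [330.07435879 305.61943448]
```

View pics/w7.png

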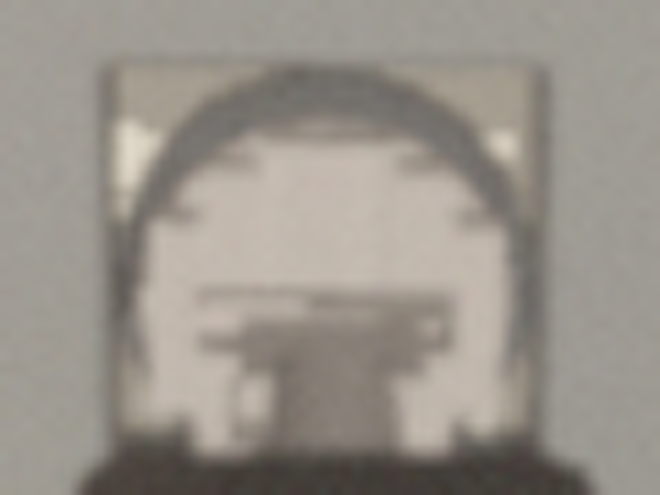

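Picture 9 shows the slot at crop x 197–450 and y 292–345. That places the rim at about z 0.040, and the blade is aligned within about 0.7 mm. I'll descend in small steps.

Call:
servo_tool:
  increments:
    - {"jaw": 1,"dx": 0,"dy": -0.06,"dz": 0.15,"rx": 0,"ry": 0,"rz": 0}
    - {"jaw": 1,"dx": 0,"dy": 0,"dz": 0.15,"rx": 0,"ry": 0,"rz": 0}
    - {"jaw": 1,"dx": 0,"dy": 0,"dz": 0.05,"rx": 0,"ry": 0,"rz": 0}
    - {"jaw": 1,"dx": 0,"dy": 0,"dz": 0,"rx": 0,"ry": 0,"rz": 0}

```text
time_s: 12.45
eef_pos: [0.5571, -0.1575, 0.2939]
tool_rot: [[-0.111, 0.994, 0.002], [0.994, 0.111, -0.0], [-0.0, 0.002, -1.0]]
wrist_force: [-0.6, -0.3, -1.1]
gripper_width: 0.0249
```

```bash
python3 - <<'E'
from h import *
plan([0.5577,-0.1577,.2927],96.4)
E
```

```text
yaw now 96.4 pos [ 0.5571 -0.1575  0.2939] t 12.45 q [-18.3  10.2 110.2   0.   59.5 -24.7] F [-0.61 -0.33 -1.13] w 0.0249
shift cm [-0.022  0.054  0.118] rows>= 0.021095833332729495 rotvec [ 0.0015  0.0004 -0.0001]
```

Call:
servo_tool:
  increments:
    - {"jaw": 1,"dx": 0,"dy": 0,"dz": 0.08,"rx": 0,"ry": 0,"rz": 0}
    - {"jaw": 1,"dx": 0,"dy": 0,"dz": 0.08,"rx": 0,"ry": 0,"rz": 0}

```text
time_s: 12.7
eef_pos: [0.5573, -0.1576, 0.2931]
tool_rot: [[-0.111, 0.994, 0.002], [0.994, 0.111, -0.0], [-0.001, 0.002, -1.0]]
wrist_force: [-2.1, 0.7, 4.7]
gripper_width: 0.0251
```

Call:
servo_tool:
  increments:
    - {"jaw": 1,"dx": 0,"dy": 0,"dz": 0.06,"rx": 0,"ry": 0,"rz": 0}
    - {"jaw": 1,"dx": 0,"dy": 0,"dz": 0.06,"rx": 0,"ry": 0,"rz": 0}

```text
time_s: 12.95
eef_pos: [0.5573, -0.1576, 0.293]
tool_rot: [[-0.111, 0.994, 0.002], [0.994, 0.111, -0.0], [-0.001, 0.002, -1.0]]
wrist_force: [-2.3, 1.2, 5.3]
gripper_width: 0.0249
```

Call:
servo_tool:
  increments:
    - {"jaw": 1,"dx": 0.1,"dy": 0,"dz": 0.04,"rx": 0,"ry": 0,"rz": 0}
    - {"jaw": 1,"dx": 0.1,"dy": 0,"dz": 0.04,"rx": 0,"ry": 0,"rz": 0}

```text
time_s: 13.2
eef_pos: [0.5572, -0.1565, 0.2931]
tool_rot: [[-0.112, 0.994, 0.003], [0.994, 0.112, -0.003], [-0.003, 0.002, -1.0]]
wrist_force: [-1.5, -1.3, 4.1]
gripper_width: 0.0252
```

Call:
servo_tool:
  increments:
    - {"jaw": 1,"dx": 0.15,"dy": 0,"dz": 0.04,"rx": 0,"ry": 0,"rz": 0}
    - {"jaw": 1,"dx": 0.15,"dy": 0,"dz": 0.04,"rx": 0,"ry": 0,"rz": 0}

```text
time_s: 13.45
eef_pos: [0.5575, -0.1543, 0.293]
tool_rot: [[-0.112, 0.994, 0.005], [0.994, 0.112, -0.006], [-0.006, 0.004, -1.0]]
wrist_force: [-1.6, -2.4, 4.5]
gripper_width: 0.0252
```

Call:
servo_tool:
  increments:
    - {"jaw": 1,"dx": -0.15,"dy": 0,"dz": 0.04,"rx": 0.004,"ry": 0.006,"rz": 0}
    - {"jaw": 1,"dx": -0.1,"dy": 0,"dz": 0.05,"rx": 0,"ry": 0,"rz": 0}

```text
time_s: 13.7
eef_pos: [0.5583, -0.1564, 0.2928]
tool_rot: [[-0.112, 0.994, 0.002], [0.994, 0.112, 0.001], [0.001, 0.002, -1.0]]
wrist_force: [-2.3, 1.0, 7.8]
gripper_width: 0.0248
```

Call:
servo_tool:
  increments:
    - {"jaw": 1,"dx": -0.08,"dy": 0,"dz": 0.05,"rx": 0,"ry": 0,"rz": 0}
    - {"jaw": 1,"dx": -0.08,"dy": 0,"dz": 0.05,"rx": 0,"ry": 0,"rz": 0}

```text
time_s: 13.95
eef_pos: [0.5586, -0.1573, 0.2926]
tool_rot: [[-0.111, 0.994, 0.001], [0.994, 0.111, 0.005], [0.004, 0.002, -1.0]]
wrist_force: [-1.9, 1.2, 9.8]
gripper_width: 0.0245
```

Call:
servo_tool:
  increments:
    - {"jaw": 1,"dx": -0.08,"dy": 0,"dz": 0.05,"rx": 0,"ry": 0,"rz": 0}
    - {"jaw": 1,"dx": -0.08,"dy": 0,"dz": 0.05,"rx": 0,"ry": 0,"rz": 0}

```text
time_s: 14.2
eef_pos: [0.5588, -0.158, 0.2926]
tool_rot: [[-0.11, 0.994, 0.0], [0.994, 0.11, 0.008], [0.008, 0.001, -1.0]]
wrist_force: [-2.4, 0.9, 8.5]
gripper_width: 0.0248
```

Call:
servo_tool:
  increments:
    - {"jaw": 1,"dx": 0,"dy": 0,"dz": -0.2,"rx": 0,"ry": 0,"rz": 0}
    - {"jaw": 1,"dx": 0,"dy": 0,"dz": -0.1,"rx": 0,"ry": 0,"rz": 0}
    - {"jaw": 1,"dx": 0,"dy": 0,"dz": 0,"rx": 0,"ry": 0,"rz": 0}

```text
time_s: 14.58
eef_pos: [0.5586, -0.1576, 0.2936]
tool_rot: [[-0.11, 0.994, -0.001], [0.994, 0.11, 0.009], [0.01, 0.0, -1.0]]
wrist_force: [0.8, -2.2, 0.1]
gripper_width: 0.0249
```

```bash
python3 - <<'E'
from h import *
plan([0.5577,-0.1577,.2947],96.4)
z=np.load('w7.npz'); w={k:z[k] for k in('pixels','mtx','hand_eye')}; o=dict(eef_pos=z['pos'],tool_rot=z['rot']); R=z['rot']
f=lambda u,h:(R.T@(ray(w,(243+u[0]/11,185+u[1]/11),h,o)-z['pos'])*1000).round(2)
print('blade front',f((333,320),.0455),'slot',f((323,318),.0405),f((323,345),.0405),f((323,292),.0405))
o=telemetry.get_obs(); w=read_camera('wrist')
save(w,'w8.png',(243,185,303,230),12)
np.savez('w8.npz',**{k:np.array(w[k]) for k in('pixels','mtx','hand_eye')},pos=o['eef_pos'],rot=o['tool_rot'])
E
```

```text
yaw now 96.32 pos [ 0.5586 -0.1576  0.2936] t 14.57 q [-18.4  10.4 109.9   0.6  59.9 -25. ] F [ 0.84 -2.21  0.14] w 0.0249
shift cm [ 0.002 -0.086 -0.105] rows>= 0.02172486651325463 rotvec [ 0.0001 -0.0095 -0.0014]
blade front [1.4200e+00 1.9000e-01 2.5219e+02] slot [ 6.0000e-02 -4.8000e-01  2.5719e+02] [ -1.83  -0.48 257.19] [  1.88  -0.48 257.19]
```

View pics/w8.png

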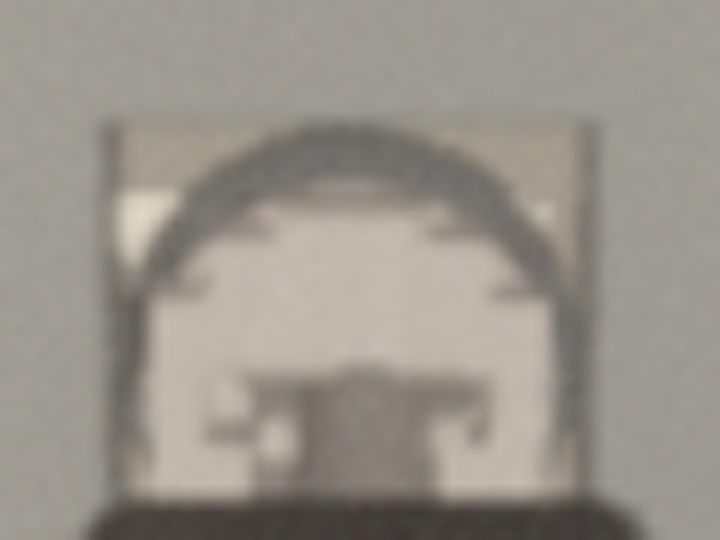

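Picture 10 shows the blade's front edge at crop y≈376 and the slot's near edge at y≈432. Lateral force remains with almost no normal force. I'll measure this pose.

```bash
python3 - <<'E'
from h import *
for n,s,pts in (('w7.npz',11,dict(front=(333,320),near=(215,345),far=(250,292),left=(197,318),right=(450,318))),('w8.npz',12,dict(front=(350,376),near=(228,434),far=(460,372),left=(205,400),right=(490,400)))):
    z=np.load(n); w={k:z[k] for k in('pixels','mtx','hand_eye')}; o=dict(eef_pos=z['pos'],tool_rot=z['rot']); R=z['rot']
    tip=z['pos']+R@[0,0,.2522]; print(n,'tip nominal',tip.round(4))
    for k,u in pts.items():
        print(k,[(ray(w,(243+u[0]/s,185+u[1]/s),h,o)*1000).round(1)[:2].tolist() for h in(.0405,.0415,.0455)])
# edge profile through left part of the slot in w8 and w7
for n in('w7.npz','w8.npz'):
    g=cv2.cvtColor(np.load(n)['pixels'],cv2.COLOR_RGB2GRAY).astype(int)
    print(n); print(g[205:226,258:288:2])
E
```

```text
w7.npz tip nominal [ 0.5582 -0.1577  0.0455]
front [[558.4, -157.7], [558.4, -157.4], [558.3, -156.2]]
near [[550.8, -160.3], [550.8, -160.0], [550.8, -158.8]]
far [[552.7, -156.4], [552.7, -156.1], [552.7, -154.9]]
left [[549.4, -158.6], [549.4, -158.3], [549.4, -157.1]]
right [[566.2, -156.7], [566.1, -156.4], [565.9, -155.2]]
w8.npz tip nominal [ 0.5583 -0.1552  0.0415]
front [[557.8, -155.8], [557.7, -155.5], [557.6, -154.4]]
near [[550.8, -160.3], [550.8, -160.0], [550.8, -158.7]]
far [[564.3, -154.9], [564.3, -154.6], [564.0, -153.4]]
left [[549.2, -158.3], [549.2, -158.0], [549.3, -156.8]]
right [[566.4, -156.4], [566.3, -156.1], [566.0, -154.9]]
w7.npz
[[167 171 187 186 188 186 185 186 186 186 185 185 186 172 156]
 [184 183 187 186 187 186 185 186 189 188 184 186 187 181 178]
 [185 187 187 185 188 187 185 185 188 186 184 186 187 186 186]
 [187 186 185 186 187 186 185 185 187 189 183 187 186 186 185]
 [186 185 187 187 188 187 186 186 187 187 185 185 185 187 185]
 [186 185 183 183 184 184 185 183 186 185 181 183 183 184 186]
 [187 178 162 162 160 160 160 158 163 164 163 163 164
[... 1523 characters left out ...]
5 185]
 [185 183 177 177 176 176 173 156 157 175 176 175 183 184 186]
 [185 179 174 151 148 145 143 131 136 149 146 148 159 178 185]
 [185 178 179 137 129 117 124 130 130 130 128 128 137 173 183]
 [186 177 183 139 132 112 120 129 133 128 122 129 137 173 186]
 [186 171 173 139 144 116 122 131 130 129 129 143 152 174 186]
 [186 158 148 148 167 115 119 131 129 130 137 170 146 178 187]
 [186 155 144 155 179 118 121 129 128 127 141 178 146 182 183]
 [187 178 171 163 175 117 123 126 129 127 139 181 173 185 185]
 [185 186 182 150 151 110 120 127 129 127 131 182 185 185 184]
 [185 185 184 140 132 110 118 128 131 125 126 181 184 184 185]
 [182 182 180 135 126 111 117 124 127 127 124 178 181 179 181]]
```

Call:
servo_tool:
  increments:
    - {"jaw": 1,"dx": 0,"dy": 0,"dz": -0.2,"rx": 0,"ry": 0,"rz": 0}
    - {"jaw": 1,"dx": 0,"dy": 0,"dz": -0.1,"rx": 0,"ry": -0.01,"rz": 0}
    - {"jaw": 1,"dx": -0.06,"dy": -0.09,"dz": 0,"rx": 0,"ry": 0,"rz": 0}
    - {"jaw": 1,"dx": 0,"dy": 0,"dz": 0,"rx": 0,"ry": 0,"rz": 0}

```text
time_s: 15.12
eef_pos: [0.5568, -0.1576, 0.2953]
tool_rot: [[-0.11, 0.994, -0.003], [0.994, 0.11, 0.001], [0.002, -0.003, -1.0]]
wrist_force: [0.4, -0.6, -0.5]
gripper_width: 0.0247
```

```bash
python3 - <<'E'
from h import *
plan([0.5577,-0.1583,.2957],96.2)
E
```

```text
yaw now 96.3 pos [ 0.5568 -0.1576  0.2953] t 15.12 q [-18.3  10.2 110.1   0.   60.  -24.6] F [ 0.44 -0.55 -0.47] w 0.0247
shift cm [-0.077  0.078 -0.039] rows>= 0.018594228787300077 rotvec [-0.003  -0.0018  0.0017]
```

Call:
servo_tool:
  increments:
    - {"jaw": 1,"dx": -0.08,"dy": 0.06,"dz": 0.05,"rx": -0.003,"ry": -0.002,"rz": 0}
    - {"jaw": 1,"dx": 0,"dy": 0,"dz": 0.05,"rx": 0,"ry": 0,"rz": 0}
    - {"jaw": 1,"dx": 0,"dy": 0,"dz": 0,"rx": 0,"ry": 0,"rz": 0}

```text
time_s: 15.5
eef_pos: [0.5574, -0.1579, 0.2941]
tool_rot: [[-0.109, 0.994, -0.001], [0.994, 0.109, 0.001], [0.001, -0.0, -1.0]]
wrist_force: [-0.2, 1.1, -0.6]
gripper_width: 0.0249
```

```bash
python3 - <<'E'
from h import *
plan([0.5577,-0.1583,.2932],96.2)
o=telemetry.get_obs(); print((np.array(o['eef_pos'])+np.array(o['tool_rot'])@[0,0,.2525]).round(4))
E
```

```text
yaw now 96.28 pos [ 0.5574 -0.1579  0.2941] t 15.5 q [-1.830e+01  1.020e+01  1.101e+02  1.000e-01  5.970e+01 -2.460e+01] F [-0.23  1.15 -0.63] w 0.0249
shift cm [-0.044  0.03   0.085] rows>= 0.016051784234607073 rotvec [-0.0004 -0.0011  0.0015]
[ 0.5572 -0.1576  0.0416]
```

Call:
servo_tool:
  increments:
    - {"jaw": 1,"dx": -0.07,"dy": 0.03,"dz": 0,"rx": 0,"ry": -0.001,"rz": 0}
    - {"jaw": 1,"dx": 0,"dy": 0,"dz": 0.07,"rx": 0,"ry": 0,"rz": 0}
    - {"jaw": 1,"dx": 0,"dy": 0,"dz": 0.07,"rx": 0,"ry": 0,"rz": 0}

```text
time_s: 15.88
eef_pos: [0.5577, -0.1582, 0.2932]
tool_rot: [[-0.109, 0.994, -0.001], [0.994, 0.109, 0.001], [0.001, -0.001, -1.0]]
wrist_force: [-1.3, 1.2, 4.0]
gripper_width: 0.0249
```

Call:
servo_tool:
  increments:
    - {"jaw": 1,"dx": 0,"dy": 0,"dz": 0.07,"rx": 0,"ry": 0,"rz": 0}
    - {"jaw": 1,"dx": 0,"dy": 0,"dz": 0.07,"rx": 0,"ry": 0,"rz": 0}

```text
time_s: 16.12
eef_pos: [0.5578, -0.1582, 0.293]
tool_rot: [[-0.109, 0.994, -0.001], [0.994, 0.109, 0.001], [0.001, -0.001, -1.0]]
wrist_force: [-2.0, 1.4, 5.5]
gripper_width: 0.0249
```

Call:
servo_tool:
  increments:
    - {"jaw": 1,"dx": 0,"dy": 0,"dz": -0.2,"rx": 0,"ry": 0,"rz": 0}
    - {"jaw": 1,"dx": 0.15,"dy": 0,"dz": 0,"rx": 0,"ry": 0,"rz": 0}
    - {"jaw": 1,"dx": 0.15,"dy": 0,"dz": 0,"rx": 0,"ry": 0,"rz": 0}

```text
time_s: 16.5
eef_pos: [0.5575, -0.1555, 0.2941]
tool_rot: [[-0.109, 0.994, -0.0], [0.994, 0.109, -0.0], [-0.0, -0.0, -1.0]]
wrist_force: [0.2, -0.7, -1.4]
gripper_width: 0.0253
```

Call:
servo_tool:
  increments:
    - {"jaw": 1,"dx": 0.15,"dy": 0,"dz": 0,"rx": 0,"ry": 0,"rz": 0}
    - {"jaw": 1,"dx": 0.15,"dy": 0,"dz": 0,"rx": 0,"ry": 0,"rz": 0}

```text
time_s: 16.75
eef_pos: [0.5573, -0.1537, 0.2941]
tool_rot: [[-0.111, 0.994, 0.001], [0.994, 0.111, -0.004], [-0.004, 0.0, -1.0]]
wrist_force: [0.2, -4.1, -1.0]
gripper_width: 0.0251
```

The blade is blocked sideways with no vertical load, so it is already in the slot and the earlier contact was the slot floor. I'll centre it, then press lightly.

Call:
servo_tool:
  increments:
    - {"jaw": 1,"dx": -0.25,"dy": 0.03,"dz": 0,"rx": 0,"ry": 0.004,"rz": 0}
    - {"jaw": 1,"dx": 0,"dy": 0,"dz": 0.03,"rx": 0,"ry": 0,"rz": 0}
    - {"jaw": 1,"dx": 0,"dy": 0,"dz": 0.05,"rx": 0,"ry": 0,"rz": 0}
  grip_force: 120

```text
time_s: 17.12
eef_pos: [0.558, -0.1559, 0.2935]
tool_rot: [[-0.11, 0.994, 0.0], [0.994, 0.11, 0.002], [0.002, 0.0, -1.0]]
wrist_force: [-1.2, -1.1, 1.3]
gripper_width: 0.0252
```

Call:
servo_tool:
  increments:
    - {"jaw": 1,"dx": 0,"dy": 0,"dz": 0.07,"rx": 0,"ry": 0,"rz": 0}
    - {"jaw": 1,"dx": 0,"dy": 0,"dz": 0.08,"rx": 0,"ry": 0,"rz": 0}

```text
time_s: 17.38
eef_pos: [0.5581, -0.1559, 0.2931]
tool_rot: [[-0.11, 0.994, 0.0], [0.994, 0.11, 0.002], [0.002, 0.001, -1.0]]
wrist_force: [-2.7, -0.9, 5.1]
gripper_width: 0.025
```

```bash
python3 - <<'E'
from h import *
plan([0.5576,-0.1562,.2925],96.2)
E
```

```text
yaw now 96.31 pos [ 0.5581 -0.1559  0.2931] t 17.38 q [-1.810e+01  1.030e+01  1.102e+02  1.000e-01  5.960e+01 -2.450e+01] F [-2.67 -0.86  5.13] w 0.025
shift cm [-0.024 -0.05   0.056] rows>= 0.012707482045736988 rotvec [ 0.0006 -0.0015  0.0019]
```

Call:
servo_tool:
  increments:
    - {"jaw": 1,"dx": -0.02,"dy": -0.03,"dz": 0.1,"rx": 0,"ry": -0.001,"rz": 0}
    - {"jaw": 1,"dx": 0,"dy": 0,"dz": 0.1,"rx": 0,"ry": 0,"rz": 0.06}
    - {"jaw": 1,"dx": 0,"dy": 0,"dz": 0.1,"rx": 0,"ry": 0,"rz": 0.06}

```text
time_s: 17.75
eef_pos: [0.5586, -0.156, 0.293]
tool_rot: [[0.014, 1.0, 0.004], [1.0, -0.014, 0.001], [0.001, 0.004, -1.0]]
wrist_force: [-1.0, -0.9, 6.4]
gripper_width: 0.0247
```

Call:
servo_tool:
  increments:
    - {"jaw": 1,"dx": 0,"dy": 0,"dz": 0.1,"rx": 0,"ry": 0,"rz": 0.06}
    - {"jaw": 1,"dx": 0,"dy": 0,"dz": 0.1,"rx": 0,"ry": 0,"rz": 0.06}

```text
time_s: 18.0
eef_pos: [0.5592, -0.1561, 0.293]
tool_rot: [[0.137, 0.991, 0.006], [0.991, -0.137, -0.0], [0.0, 0.006, -1.0]]
wrist_force: [-1.6, -0.4, 5.7]
gripper_width: 0.0252
```

```bash
python3 - <<'E'
from h import *
plan([0.5576,-0.1562,.2925],96.2); print(telemetry.get_obs()['torque'])
E
```

```text
yaw now 82.14 pos [ 0.5592 -0.1561  0.293 ] t 18.0 q [-1.810e+01  1.030e+01  1.101e+02  1.000e-01  5.920e+01 -1.030e+01] F [-1.64 -0.35  5.68] w 0.0252
shift cm [-0.031 -0.162  0.046] rows>= 0.027442636874848717 rotvec [ 0.0059  0.0004 -0.2454]
[-0.1481248   0.61084471  0.03012546]
```

Call:
servo_tool:
  increments:
    - {"jaw": 1,"dx": 0,"dy": -0.05,"dz": 0.11,"rx": 0.003,"ry": 0,"rz": 0.06}
    - {"jaw": 1,"dx": 0,"dy": -0.05,"dz": 0.11,"rx": 0.003,"ry": 0,"rz": 0.06}

```text
time_s: 18.25
eef_pos: [0.5595, -0.1563, 0.293]
tool_rot: [[0.258, 0.966, 0.005], [0.966, -0.258, -0.001], [0.0, 0.005, -1.0]]
wrist_force: [-0.2, -1.3, 3.9]
gripper_width: 0.0246
```

```bash
python3 - <<'E'
from h import *
plan([0.5576,-0.1562,.2925],75); print(telemetry.get_obs()['torque'])
E
```

```text
yaw now 75.05 pos [ 0.5595 -0.1563  0.293 ] t 18.25 q [-18.1  10.4 110.1   0.   59.3  -3.2] F [-0.18 -1.25  3.86] w 0.0246
shift cm [-0.042 -0.185  0.048] rows>= 0.031370695406557146 rotvec [ 0.0048 -0.0004  0.0009]
[-0.34735096  0.0373057   0.06936672]
```

Call:
servo_tool:
  increments:
    - {"jaw": 1,"dx": 0,"dy": -0.1,"dz": 0.14,"rx": 0.005,"ry": 0,"rz": 0.02}
    - {"jaw": 1,"dx": 0,"dy": -0.1,"dz": 0.14,"rx": 0,"ry": 0,"rz": 0.04}

```text
time_s: 18.5
eef_pos: [0.5592, -0.1563, 0.2925]
tool_rot: [[0.316, 0.949, 0.006], [0.949, -0.316, -0.002], [0.0, 0.006, -1.0]]
wrist_force: [-0.9, -1.0, 7.1]
gripper_width: 0.025
```

```bash
python3 - <<'E'
from h import *
plan([0.5576,-0.1562,.2925],75); print(telemetry.get_obs()['torque'])
E
```

```text
yaw now 71.56 pos [ 0.5592 -0.1563  0.2925] t 18.5 q [-18.1  10.3 110.2   0.   59.1   0.3] F [-0.87 -1.02  7.13] w 0.025
shift cm [-0.045 -0.157  0.001] rows>= 0.02613904089644264 rotvec [ 0.0062 -0.0002 -0.06  ]
[-0.30410444  0.29142935  0.04755492]
```

Call:
servo_tool:
  increments:
    - {"jaw": 1,"dx": -0.03,"dy": -0.1,"dz": 0.15,"rx": 0.006,"ry": 0,"rz": 0.07}
    - {"jaw": 1,"dx": -0.03,"dy": -0.1,"dz": 0.15,"rx": 0.004,"ry": 0,"rz": 0.07}

```text
time_s: 18.75
eef_pos: [0.5594, -0.1569, 0.2924]
tool_rot: [[0.448, 0.894, 0.005], [0.894, -0.448, -0.001], [0.002, 0.005, -1.0]]
wrist_force: [1.2, -1.2, 4.7]
gripper_width: 0.0249
```

Call:
servo_tool:
  increments:
    - {"jaw": 1,"dx": -0.03,"dy": -0.1,"dz": 0.15,"rx": 0.002,"ry": 0,"rz": 0.07}
    - {"jaw": 1,"dx": -0.03,"dy": -0.05,"dz": 0.15,"rx": 0.002,"ry": 0,"rz": 0.07}

```text
time_s: 19.0
eef_pos: [0.5593, -0.1574, 0.2918]
tool_rot: [[0.571, 0.821, 0.007], [0.821, -0.571, -0.001], [0.003, 0.006, -1.0]]
wrist_force: [-1.1, -2.2, 7.9]
gripper_width: 0.0248
```

```bash
python3 - <<'E'
from h import *
plan([0.5576,-0.1562,.2925],55); print(telemetry.get_obs()['torque'])
E
```

```text
yaw now 55.16 pos [ 0.5593 -0.1574  0.2918] t 19.0 q [-1.820e+01  1.040e+01  1.102e+02  1.000e-01  5.900e+01  1.660e+01] F [-1.13 -2.15  7.94] w 0.0248
shift cm [ 0.    -0.201 -0.069] rows>= 0.03403419627152796 rotvec [ 0.006  -0.0031  0.0028]
[-0.33275374  0.36067897  0.05926149]
```

Call:
servo_tool:
  increments:
    - {"jaw": 1,"dx": 0,"dy": -0.15,"dz": 0.16,"rx": 0.006,"ry": 0,"rz": 0.08}
    - {"jaw": 1,"dx": 0,"dy": -0.12,"dz": 0.16,"rx": 0.003,"ry": 0,"rz": 0.08}

```text
time_s: 19.25
eef_pos: [0.5591, -0.1575, 0.2916]
tool_rot: [[0.697, 0.717, 0.007], [0.717, -0.697, -0.001], [0.004, 0.006, -1.0]]
wrist_force: [-0.3, -3.1, 6.9]
gripper_width: 0.0248
```

Call:
servo_tool:
  increments:
    - {"jaw": 1,"dx": 0,"dy": -0.1,"dz": 0.16,"rx": 0.003,"ry": 0,"rz": 0.08}
    - {"jaw": 1,"dx": 0,"dy": -0.1,"dz": 0.16,"rx": 0.003,"ry": 0,"rz": 0.08}

```text
time_s: 19.5
eef_pos: [0.5589, -0.1578, 0.2911]
tool_rot: [[0.804, 0.595, 0.008], [0.595, -0.804, -0.002], [0.005, 0.006, -1.0]]
wrist_force: [-2.0, -3.7, 6.5]
gripper_width: 0.0249
```

```bash
python3 - <<'E'
from h import *
plan([0.5576,-0.1562,.2925],37); print(telemetry.get_obs()['torque'])
E
```

```text
yaw now 36.48 pos [ 0.5589 -0.1578  0.2911] t 19.5 q [-18.2  10.4 110.3   0.   58.9  35.3] F [-1.95 -3.72  6.55] w 0.0249
shift cm [-0.012 -0.207 -0.144] rows>= 0.04036488018421874 rotvec [ 0.0061 -0.005  -0.009 ]
[-0.99126642  0.31985861  0.076527  ]
```

Call:
servo_tool:
  increments:
    - {"jaw": 1,"dx": 0,"dy": -0.12,"dz": 0.16,"rx": 0.006,"ry": -0.005,"rz": 0.08}
    - {"jaw": 1,"dx": 0,"dy": -0.1,"dz": 0.16,"rx": 0.004,"ry": -0.002,"rz": 0.08}

```text
time_s: 19.75
eef_pos: [0.5596, -0.158, 0.2909]
tool_rot: [[0.89, 0.456, 0.004], [0.456, -0.89, -0.003], [0.002, 0.005, -1.0]]
wrist_force: [-1.2, -3.6, 6.0]
gripper_width: 0.0246
```

Call:
servo_tool:
  increments:
    - {"jaw": 1,"dx": 0,"dy": -0.05,"dz": 0.16,"rx": 0.003,"ry": -0.002,"rz": 0.08}
    - {"jaw": 1,"dx": 0,"dy": -0.05,"dz": 0.16,"rx": 0.003,"ry": 0,"rz": 0.06}

```text
time_s: 20.0
eef_pos: [0.56, -0.1585, 0.2902]
tool_rot: [[0.946, 0.325, 0.002], [0.325, -0.946, -0.003], [0.001, 0.003, -1.0]]
wrist_force: [-2.8, -3.3, 8.4]
gripper_width: 0.025
```

```bash
python3 - <<'E'
from h import *
plan([0.5576,-0.1562,.2925],18); print(telemetry.get_obs()['torque'])
E
```

```text
yaw now 18.95 pos [ 0.56   -0.1585  0.2902] t 20.0 q [-1.82e+01  1.07e+01  1.10e+02 -1.00e-01  5.91e+01  5.29e+01] F [-2.82 -3.33  8.37] w 0.025
shift cm [-0.153 -0.299 -0.232] rows>= 0.06530527639568284 rotvec [ 0.0035 -0.0013  0.0166]
[-0.79007047  0.70387529  0.09232906]
```

Call:
servo_tool:
  increments:
    - {"jaw": 1,"dx": 0,"dy": -0.05,"dz": 0.14,"rx": 0.003,"ry": 0,"rz": 0.05}
    - {"jaw": 1,"dx": 0,"dy": -0.05,"dz": 0.14,"rx": 0,"ry": 0,"rz": 0.05}

```text
time_s: 20.25
eef_pos: [0.56, -0.1589, 0.2899]
tool_rot: [[0.974, 0.227, 0.002], [0.227, -0.974, -0.003], [0.001, 0.004, -1.0]]
wrist_force: [-3.2, -1.5, 9.4]
gripper_width: 0.0247
```

```bash
python3 - <<'E'
from h import *
plan([0.5576,-0.1562,.2925],12); print(telemetry.get_obs()['torque'])
E
```

```text
yaw now 13.14 pos [ 0.56   -0.1589  0.2899] t 20.25 q [-18.2  10.7 110.   -0.2  59.1  58.7] F [-3.24 -1.53  9.37] w 0.0247
shift cm [-0.168 -0.313 -0.261] rows>= 0.07055038397200443 rotvec [ 0.0037 -0.0012  0.0198]
[-0.36119641  0.82498773  0.03134605]
```

Call:
servo_tool:
  increments:
    - {"jaw": 1,"dx": 0,"dy": 0,"dz": 0.11,"rx": 0.003,"ry": 0,"rz": 0.05}
    - {"jaw": 1,"dx": 0,"dy": 0,"dz": 0.11,"rx": 0,"ry": 0,"rz": 0.05}

```text
time_s: 20.5
eef_pos: [0.5599, -0.1596, 0.2898]
tool_rot: [[0.992, 0.127, 0.001], [0.127, -0.992, -0.002], [0.001, 0.002, -1.0]]
wrist_force: [-1.7, -0.1, 8.3]
gripper_width: 0.0248
```

```bash
python3 - <<'E'
from h import *
plan([0.5576,-0.1562,.2925],12); print(telemetry.get_obs()['torque'])
E
```

```text
yaw now 7.31 pos [ 0.5599 -0.1596  0.2898] t 20.5 q [-1.83e+01  1.08e+01  1.10e+02 -1.00e-01  5.92e+01  6.44e+01] F [-1.71 -0.13  8.33] w 0.0248
shift cm [-0.182 -0.363 -0.272] rows>= 0.07822558410959335 rotvec [ 0.0023 -0.0006 -0.0819]
[-0.11496119  0.681056    0.03986582]
```

Call:
servo_tool:
  increments:
    - {"jaw": 1,"dx": 0,"dy": -0.05,"dz": 0.11,"rx": 0,"ry": 0,"rz": 0.05}
    - {"jaw": 1,"dx": 0,"dy": -0.05,"dz": 0.11,"rx": 0,"ry": 0,"rz": 0.05}

```text
time_s: 20.75
eef_pos: [0.5598, -0.1592, 0.2897]
tool_rot: [[1.0, 0.026, 0.001], [0.026, -1.0, -0.004], [0.001, 0.004, -1.0]]
wrist_force: [-2.3, -1.4, 7.8]
gripper_width: 0.0247
```

```bash
python3 - <<'E'
from h import *
plan([0.5576,-0.1562,.2925],12); print(telemetry.get_obs()['torque'])
o=telemetry.get_obs(); w=read_camera('wrist');print(telemetry.get_obs()['torque'])
save(w,'w9.png',(233,175,313,235),9)
np.savez('w9.npz',**{k:np.array(w[k]) for k in('pixels','mtx','hand_eye')},pos=o['eef_pos'],rot=o['tool_rot'])
E
```

```text
yaw now 1.5 pos [ 0.5598 -0.1592  0.2897] t 20.75 q [-18.3  10.7 110.   -0.2  59.1  70.4] F [-2.33 -1.4   7.78] w 0.0247
shift cm [-0.21  -0.305 -0.283] rows>= 0.0746733332154273 rotvec [ 0.0041 -0.0005 -0.1833]
[-0.41809438  0.66683874  0.10985131]
[-0.38477307  0.61184987  0.14725573]
```

View pics/w9.png

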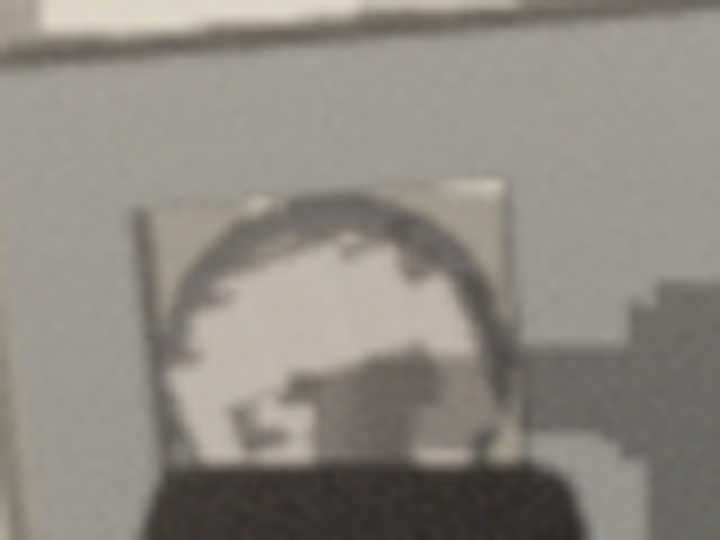

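Picture 11 shows the slot in line with a cut about 18° up to the right of image x. With the tool at yaw 1.5° and the scale at 6.4°, that puts the screw at about 1.3 rad. The torque has risen to 0.15 N m, above the 0.07 N m running torque, and the sink is about 3 mm, so it is home. I'll relax the twist under a light push, then lift out.

Call:
servo_tool:
  increments:
    - {"jaw": 1,"dx": 0,"dy": 0,"dz": 0.1,"rx": 0,"ry": 0,"rz": 0}
    - {"jaw": 1,"dx": 0,"dy": 0,"dz": 0.1,"rx": 0,"ry": 0,"rz": -0.06}
    - {"jaw": 1,"dx": 0,"dy": 0,"dz": 0.08,"rx": 0,"ry": 0,"rz": -0.06}

```text
time_s: 21.18
eef_pos: [0.5598, -0.1592, 0.2898]
tool_rot: [[0.989, 0.149, 0.001], [0.149, -0.989, -0.004], [0.0, 0.004, -1.0]]
wrist_force: [-1.9, -0.6, 7.1]
gripper_width: 0.025
```

```bash
python3 - <<'E'
from h import *
plan([0.5576,-0.1562,.2925],12); print(telemetry.get_obs()['torque'])
E
```

```text
yaw now 8.57 pos [ 0.5598 -0.1592  0.2898] t 21.18 q [-18.3  10.7 110.   -0.2  59.1  63.3] F [-1.91 -0.6   7.1 ] w 0.025
shift cm [-0.175 -0.326 -0.275] rows>= 0.07383994002930638 rotvec [ 0.004  -0.0001 -0.0598]
[-0.0677736   0.53706458 -0.02979079]
```

Call:
servo_tool:
  increments:
    - {"jaw": 1,"dx": 0,"dy": 0,"dz": -0.5,"rx": 0,"ry": 0,"rz": 0}
    - {"jaw": 1,"dx": 0,"dy": 0,"dz": -1.5,"rx": 0.004,"ry": 0,"rz": 0}
    - {"jaw": 1,"dx": 0,"dy": 0,"dz": -3,"rx": 0,"ry": 0,"rz": 0}
    - {"jaw": 1,"dx": 0,"dy": 0,"dz": -3,"rx": 0,"ry": 0,"rz": 0}
    - {"jaw": 1,"dx": 0,"dy": 0,"dz": 0,"rx": 0,"ry": 0,"rz": 0}

```text
time_s: 21.8
eef_pos: [0.5589, -0.158, 0.3705]
tool_rot: [[0.989, 0.148, -0.004], [0.148, -0.989, 0.005], [-0.004, -0.005, -1.0]]
wrist_force: [0.5, 0.4, -1.6]
gripper_width: 0.0247
```

```bash
python3 - <<'E'
from h import *
plan([0.5803,0.2005,.37],8.5)
o=telemetry.get_obs(); w=read_camera('wrist')
np.savez('w10.npz',**{k:np.array(w[k]) for k in('pixels','mtx','hand_eye')},pos=o['eef_pos'],rot=o['tool_rot'])
R=np.array(o['tool_rot']); tip=np.array(o['eef_pos'])+R@np.array([0,0,.2522]); u=proj(w,tip,o); print('tip',tip,u)
print(proj(w,[.5576,-.1565,.042],o))
save(w,'w10.png',(218,150,328,240),7)
E
```

```text
yaw now 8.49 pos [ 0.5589 -0.158   0.3705] t 21.8 q [-18.3   6.5 105.8   0.2  68.1  63.1] F [ 0.54  0.41 -1.64] w 0.0247
shift cm [  7.406 -35.137   0.212] rows>= 5.745514035762519 rotvec [-0.0053  0.0036 -0.0002]
tip [ 0.55783426 -0.15677481  0.11833385] [274.24919178 215.11634112]
[274.12590934 191.81050072]
```

View pics/w10.png

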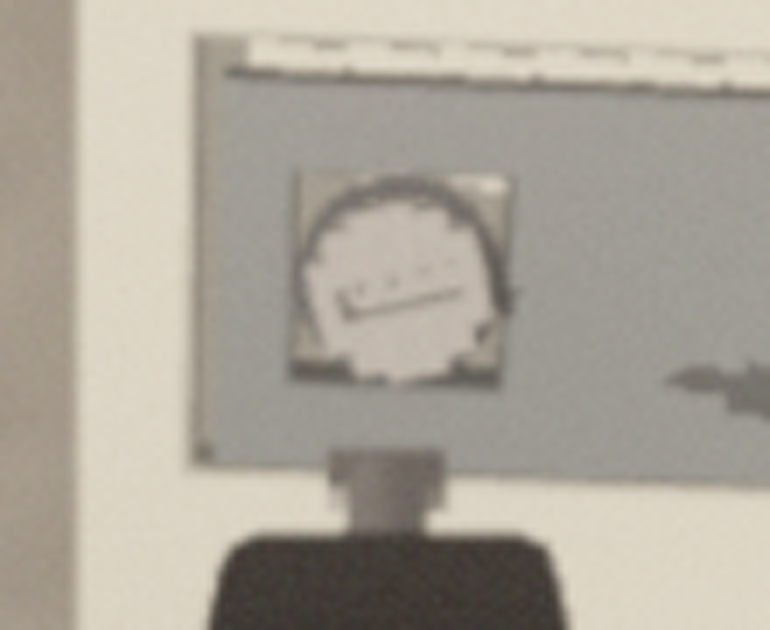

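Picture 12 (the last) shows the slot tilted 13.5° in the image. For 1.3 rad at this yaw I expect 13.4°, so the screw is home. The blade is still straight in the grip. Next I'll return it to the stand.

Call:
servo_tool:
  increments:
    - {"jaw": 1,"dx": 1.06,"dy": -5.0,"dz": 0,"rx": -0.005,"ry": 0.004,"rz": 0}
    - {"jaw": 1,"dx": 1.06,"dy": -5.0,"dz": 0,"rx": 0,"ry": 0,"rz": 0}
    - {"jaw": 1,"dx": 1.06,"dy": -5.0,"dz": 0,"rx": 0,"ry": 0,"rz": 0}
    - {"jaw": 1,"dx": 1.06,"dy": -5.0,"dz": 0,"rx": 0,"ry": 0,"rz": 0}
    - {"jaw": 1,"dx": 1.06,"dy": -5.0,"dz": 0,"rx": 0,"ry": 0,"rz": 0}

```text
time_s: 22.48
eef_pos: [0.5718, 0.1007, 0.3594]
tool_rot: [[0.99, 0.139, -0.016], [0.139, -0.99, 0.002], [-0.015, -0.004, -1.0]]
wrist_force: [1.1, -0.3, -1.3]
gripper_width: 0.0249
```

Call:
servo_tool:
  increments:
    - {"jaw": 1,"dx": 1.06,"dy": -5.0,"dz": 0,"rx": 0,"ry": 0,"rz": 0}
    - {"jaw": 1,"dx": 0.8,"dy": -4.0,"dz": 0,"rx": 0,"ry": 0,"rz": 0}
    - {"jaw": 1,"dx": 0,"dy": 0,"dz": 0,"rx": 0,"ry": 0,"rz": 0}
    - {"jaw": 1,"dx": 0,"dy": 0,"dz": 0,"rx": 0,"ry": 0,"rz": 0}

```text
time_s: 22.98
eef_pos: [0.5744, 0.1984, 0.3506]
tool_rot: [[0.989, 0.143, -0.028], [0.143, -0.99, -0.001], [-0.028, -0.003, -1.0]]
wrist_force: [0.3, 0.4, -1.0]
gripper_width: 0.025
```

```bash
python3 - <<'E'
from h import *
plan([0.5803,0.2005,.34],5)
E
```

```text
yaw now 8.24 pos [0.5744 0.1984 0.3506] t 22.98 q [ 16.6  10.7 103.2   0.5  67.7  98.2] F [ 0.32  0.44 -1.01] w 0.025
shift cm [ 0.638 -0.117  1.044] rows>= 0.19675517455595137 rotvec [-0.0025  0.0283  0.0565]
```

Call:
servo_tool:
  increments:
    - {"jaw": 1,"dx": 0.3,"dy": -0.1,"dz": 0,"rx": -0.002,"ry": 0.028,"rz": 0}
    - {"jaw": 1,"dx": 0.3,"dy": 0,"dz": 0,"rx": 0,"ry": 0,"rz": 0}
    - {"jaw": 1,"dx": 0,"dy": 0,"dz": 0,"rx": 0,"ry": 0,"rz": 0}
    - {"jaw": 1,"dx": 0,"dy": 0,"dz": 0,"rx": 0,"ry": 0,"rz": 0}

```text
time_s: 23.48
eef_pos: [0.5806, 0.197, 0.3494]
tool_rot: [[0.99, 0.139, -0.0], [0.139, -0.99, 0.0], [-0.0, -0.0, -1.0]]
wrist_force: [-0.0, 0.0, -0.9]
gripper_width: 0.0246
```

```bash
python3 - <<'E'
from h import *
plan([0.5804,0.2005,.34],8.2)
o=telemetry.get_obs(); w=read_camera('wrist')
R=np.array(o['tool_rot']); tip=np.array(o['eef_pos'])+R@[0,0,.2522]
print('tip',tip.round(4),proj(w,tip,o),'hole',proj(w,[.5804,.2005,.062],o))
im=cv2.cvtColor(w['pixels'],cv2.COLOR_RGB2HSV); 
m=((im[...,0]<20)&(im[...,1]>90)&(im[...,2]>130)).astype(np.uint8)
u=proj(w,[.5804,.2005,.062],o); x,y=map(int,u)
for r in range(y-24,y+26,2): print(''.join('.#'[v] for v in m[r,x-45:x+45]),r)
print(x-45)
E
```

```text
yaw now 7.99 pos [0.5806 0.197  0.3494] t 23.48 q [ 16.4  10.8 103.2   0.   66.1  98.4] F [-0.01  0.03 -0.94] w 0.0246
shift cm [ 0.028 -0.353  0.943] rows>= 0.16120073974188176 rotvec [-0.0002  0.0001 -0.0037]
tip [0.5806 0.197  0.0972] [274.24831054 215.10771839] hole [269.92072745 202.45377252]
.......################################################################################### 178
......#################################################################################### 180
......#################################################################################### 182
......#################################################################################### 184
......#################################################################################### 186
......#################################################################################### 188
.....##################################################################################### 190
.....#######################################.....######################################### 192
.....####################################
[... 877 characters left out ...]
#########################.. 212
...#######################################.............################################... 214
...######################################................##############################... 216
..#######################################................##############################... 218
..######################################..................#############################... 220
..######################################.................#############################.... 222
..##########################################...........###############################.... 224
..#########################################.............##############################.... 226
224
```

Call:
servo_tool:
  increments:
    - {"jaw": 1,"dx": 0.05,"dy": -0.35,"dz": 0,"rx": 0,"ry": 0,"rz": 0}
    - {"jaw": 1,"dx": 0,"dy": 0,"dz": 1.2,"rx": 0,"ry": 0,"rz": 0}
    - {"jaw": 1,"dx": 0,"dy": 0,"dz": 1.2,"rx": 0,"ry": 0,"rz": 0}
    - {"jaw": 1,"dx": 0,"dy": 0,"dz": 0,"rx": 0,"ry": 0,"rz": 0}

```text
time_s: 24.02
eef_pos: [0.5803, 0.2007, 0.3234]
tool_rot: [[0.99, 0.139, -0.001], [0.139, -0.99, 0.0], [-0.001, -0.0, -1.0]]
wrist_force: [-0.4, 0.3, -1.2]
gripper_width: 0.0245
```

```bash
python3 - <<'E'
from h import *
plan([0.5805,0.2007,.257],8)
E
```

```text
yaw now 7.99 pos [0.5803 0.2007 0.3234] t 24.02 q [ 16.8  12.2 104.4   0.   63.5  98.7] F [-0.43  0.33 -1.16] w 0.0245
shift cm [2.000e-02 4.000e-03 6.641e+00] rows>= 1.062608757316348 rotvec [-0.0001  0.0007 -0.0001]
```

Call:
servo_tool:
  increments:
    - {"jaw": 1,"dx": 0.02,"dy": 0,"dz": 1,"rx": 0,"ry": 0,"rz": 0}
    - {"jaw": 1,"dx": 0,"dy": 0,"dz": 1,"rx": 0,"ry": 0,"rz": 0}
    - {"jaw": 1,"dx": 0,"dy": 0,"dz": 1,"rx": 0,"ry": 0,"rz": 0}
    - {"jaw": 1,"dx": 0,"dy": 0,"dz": 1,"rx": 0,"ry": 0,"rz": 0}
    - {"jaw": 1,"dx": 0,"dy": 0,"dz": 1,"rx": 0,"ry": 0,"rz": 0}

```text
time_s: 24.65
eef_pos: [0.5808, 0.2008, 0.2704]
tool_rot: [[0.99, 0.139, 0.0], [0.139, -0.99, 0.0], [0.0, -0.0, -1.0]]
wrist_force: [0.3, -0.1, -0.8]
gripper_width: 0.0247
```

Call:
servo_tool:
  increments:
    - {"jaw": 1,"dx": 0,"dy": 0,"dz": 0.6,"rx": 0,"ry": 0,"rz": 0}
    - {"jaw": 1,"dx": 0,"dy": 0,"dz": 0.3,"rx": 0,"ry": 0,"rz": 0}
    - {"jaw": 1,"dx": 0,"dy": 0,"dz": 0.1,"rx": 0,"ry": 0,"rz": 0}

```text
time_s: 25.02
eef_pos: [0.5805, 0.2007, 0.2585]
tool_rot: [[0.99, 0.139, -0.002], [0.139, -0.99, -0.0], [-0.002, 0.0, -1.0]]
wrist_force: [-0.6, -0.5, -0.9]
gripper_width: 0.0249
```

```bash
python3 - <<'E'
from h import *
plan([0.5805,0.2007,.255],8)
E
```

```text
yaw now 8.0 pos [0.5805 0.2007 0.2585] t 25.02 q [ 16.7  16.  107.2   0.   56.9  98.7] F [-0.6  -0.53 -0.86] w 0.0249
shift cm [0.005 0.003 0.352] rows>= 0.056383208789933074 rotvec [ 0.0001  0.0016 -0.0001]
```

Lower gently until the handle meets the block.

Call:
servo_tool:
  increments:
    - {"jaw": 1,"dx": 0,"dy": 0,"dz": 0.15,"rx": 0,"ry": 0.001,"rz": 0}
    - {"jaw": 1,"dx": 0,"dy": 0,"dz": 0.15,"rx": 0,"ry": 0,"rz": 0}

```text
time_s: 25.28
eef_pos: [0.5809, 0.2009, 0.2582]
tool_rot: [[0.99, 0.139, 0.0], [0.139, -0.99, 0.0], [0.0, -0.0, -1.0]]
wrist_force: [-2.7, 0.4, 5.4]
gripper_width: 0.0248
```

Call:
servo_tool:
  increments:
    - {"jaw": 1,"dx": 0,"dy": 0,"dz": 0.1,"rx": 0,"ry": 0,"rz": 0}
    - {"jaw": 1,"dx": 0,"dy": 0,"dz": 0.1,"rx": 0,"ry": 0,"rz": 0}

```text
time_s: 25.52
eef_pos: [0.5813, 0.2011, 0.2582]
tool_rot: [[0.99, 0.139, 0.002], [0.139, -0.99, 0.001], [0.002, -0.0, -1.0]]
wrist_force: [-2.8, -0.6, 5.1]
gripper_width: 0.0251
```

The handle is down at TCP height 0.2582, against 0.2584 at the grasp. Release and lift.

Call:
servo_tool:
  increments:
    - {"jaw": 0,"dx": 0,"dy": 0,"dz": 0,"rx": 0,"ry": 0,"rz": 0}
    - {"jaw": 0,"dx": 0,"dy": 0,"dz": 0,"rx": 0,"ry": 0,"rz": 0}
    - {"jaw": 0,"dx": 0,"dy": 0,"dz": 0,"rx": 0,"ry": 0,"rz": 0}
    - {"jaw": 0,"dx": 0,"dy": 0,"dz": 0,"rx": 0,"ry": 0,"rz": 0}
    - {"jaw": 0,"dx": 0,"dy": 0,"dz": 0,"rx": 0,"ry": 0,"rz": 0}

```text
time_s: 26.15
eef_pos: [0.5816, 0.2011, 0.2577]
tool_rot: [[0.99, 0.139, 0.004], [0.139, -0.99, 0.001], [0.004, -0.001, -1.0]]
wrist_force: [0.0, -0.1, -0.1]
gripper_width: 0.0854
```

Call:
servo_tool:
  increments:
    - {"jaw": 0,"dx": 0,"dy": 0,"dz": -1.5,"rx": 0,"ry": 0,"rz": 0}
    - {"jaw": 0,"dx": 0,"dy": 0,"dz": -4,"rx": 0,"ry": 0,"rz": 0}
    - {"jaw": 0,"dx": 0,"dy": 0,"dz": -4,"rx": 0,"ry": 0,"rz": 0}
    - {"jaw": 0,"dx": 0,"dy": 0,"dz": -4,"rx": 0,"ry": 0,"rz": 0}
    - {"jaw": 0,"dx": 0,"dy": 0,"dz": 0,"rx": 0,"ry": 0,"rz": 0}

```text
time_s: 26.78
eef_pos: [0.5813, 0.201, 0.4008]
tool_rot: [[0.99, 0.139, 0.006], [0.139, -0.99, 0.002], [0.006, -0.001, -1.0]]
wrist_force: [-0.1, 0.3, 0.8]
gripper_width: 0.0856
```

```bash
python3 - <<'E'
from h import *
plan([0.5805,0.2007,.40],8)
o=telemetry.get_obs(); w=read_camera('wrist')
for l in('handle','driver','stand'): print(l,[(np.round(r['bbox'],1).tolist(),round(r['p'],2)) for r in look_for(w,l)][:2])
for z in(.062,.137): print(z,[proj(w,[.5804+a*.013,.2005+b*.013,z],o).round(1).tolist() for a in(-1,1) for b in(-1,1)])
g=cv2.cvtColor(w['pixels'],cv2.COLOR_RGB2GRAY); m=(g<75)
x,y=map(int,proj(w,[.5804,.2005,.1],o))
for r in range(y-30,y+34,2): print(''.join('.#'[int(v)] for v in m[r,x-35:x+35]),r)
s=read_camera('scene'); print('scene',[(r['bbox'],r['p']) for r in look_for(s,'handle')][:1]); save(s,'end.png')
E
```

```text
yaw now 8.0 pos [0.5813 0.201  0.4008] t 26.77 q [ 16.8   8.7 100.   -0.   71.   98.8] F [-0.05  0.27  0.79] w 0.0856
shift cm [-0.081  0.021  0.083] rows>= 0.01883380336963814 rotvec [-0.0009 -0.0059  0.    ]
handle [([255.4, 177.8, 289.7, 229.0], 0.75)]
driver [([256.1, 182.9, 291.2, 225.6], 0.91)]
stand [([366.5, 156.4, 460.2, 234.3], 0.77), ([101.6, 85.4, 202.2, 180.1], 0.62)]
0.062 [[285.8, 206.9], [259.9, 203.4], [289.8, 181.4], [263.3, 177.7]]
0.137 [[289.4, 232.1], [255.9, 227.6], [294.6, 199.6], [260.2, 194.9]]
...................................................................... 171
...................................................................... 173
...................................................................... 175
...................................................................... 177
...................................................................... 179
........................#######################....................... 181
......................##########################...................... 183
......................###########################
[... 1170 characters left out ...]
####........................####................... 217
...................####........................####................... 219
...................######....................######................... 221
...................#######.................########................... 223
....................#########............##########................... 225
.......................##########################..................... 227
...................................................................... 229
...................................................................... 231
...................................................................... 233
scene [([336.0, 204.0, 348.2, 228.6], 0.57)]
```

```bash
python3 -c "
from h import *
job_done()"
```

```text
the job is handed in; nothing more can be done
```

I tightened the screw to its stop, stood the screwdriver back in the wooden stand and let go. The job was handed in at about 27 s of the 72 s allowed, and it reports no verdict.

**Screw:** my last close picture showed the slot at 13.5° in the image, against 13.4° expected at 1.3 rad. The screw sank about 3 mm, and the turning torque rose to 0.15 N m at the stop, against 0.07 N m while running. The push I read while turning stayed at about 5–11 N. I had readings only every two or three rows, not in between.

**Screwdriver:** the handle met the block at wrist height 0.258 m, the same as when I picked it up. After release, the wrist camera showed it upright where it started, and the trained network's box in the scene picture matched the first one within 3 pixels. I did not view that scene picture.

**Checks that disagreed:** two things were never fully settled.
- **Rim height:** I first took the contact for the slot rim, and only a sideways push showed the blade was already in the slot. My rim height estimates then differed by about 4 mm (0.041 and 0.045 m). The height at which the handle came to rest in the stand supports the lower one.
- **Turning slack:** the screw began to turn only after about 0.37 rad of tool rotation, more than the 0.17 rad of play I expected. Some twist in the grip would explain it, but the blade looked straight afterwards.

I did not look at the bystanders again after the move. I saw no contact with them in the forces or the pictures.

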